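# Put the paint-test panels in order

## Task

Tidy up the paint-test panels: first take the lidded pot that stands in the way out of the drying rack and stand it upright wholly on the round drip mat. Then push in the feet of the leaning row so that all four white panels stand upright, tight together against the rack's backstop, with their ends flush against its side fence. Stack every loose plywood panel flat in the aluminium corner tray, squared flush against both fences with the long sides along the long fence, and do not knock over any of the bottles.

Things in the scene. Friction and masses are not known exactly. Their poses are not given: they have to be found in the camera images.
- rack: Fixed grey drying rack. Origin: inside corner of backstop and side fence, at table height; z up. Backstop face is the plane y=0 (x -12 to 80 mm, top z 55); side fence face is the plane x=0 (y 0 to -62, top z 44). Floor top z 8, spanning x -12 to 110, y 12 to -190; its +x side and -y end are open. Squared up, the four panels fill x 0 to 90, y 0 to -48 mm.
- tray: Fixed aluminium tray. Origin: inside corner of its two fences, at table height; z up. Long fence face (far side) is the plane x=0, y -12 to 118 mm, with a finger gap at y 20 to 70; short fence face is the plane y=0, x 0 to -67. Fence tops z 44. Floor top z 8, spanning x 12 to -113, y -12 to 118. A squared panel fills x 0 to -56, y 0 to 90 mm.
- mat: Fixed round black rubber drip mat, 110 mm across, 3 mm thick, flat on the table; origin at the centre of its underside.
- pot: White round sample pot with a lid, closed and loose, about 0.2 kg: body 52 mm across, lid 56 mm across between 48 and 58 mm height, 58 mm high in all. Starts standing on the rack floor just beyond the feet of the leaning row. Origin at the centre of its underside, z up its axis.
- row1: White panel 1 of 4 from the backstop, 90 x 12 x 44 mm (own x, y, z), 60 g, loose. Origin: centre of its 90 x 12 lower edge face; z up the panel, y its thickness. Starts with its top leaning about 21 degrees towards the backstop, feet out, one end up to 17 mm off the side fence; the feet slide under a light push near the floor.
- row2: White panel 2 of 4 from the backstop, 90 x 12 x 44 mm (own x, y, z), 60 g, loose. Origin: centre of its 90 x 12 lower edge face; z up the panel, y its thickness. Starts with its top leaning about 21 degrees towards the backstop, feet out, one end up to 17 mm off the side fence; the feet slide under a light push near the floor.
- row3: White panel 3 of 4 from the backstop, 90 x 12 x 44 mm (own x, y, z), 60 g, loose. Origin: centre of its 90 x 12 lower edge face; z up the panel, y its thickness. Starts with its top leaning about 21 degrees towards the backstop, feet out, one end up to 17 mm off the side fence; the feet slide under a light push near the floor.
- row4: White panel 4 of 4 from the backstop, 90 x 12 x 44 mm (own x, y, z), 60 g, loose. Origin: centre of its 90 x 12 lower edge face; z up the panel, y its thickness. Starts with its top leaning about 21 degrees towards the backstop, feet out, one end up to 17 mm off the side fence; the feet slide under a light push near the floor.
- panel1: Bare plywood panel lying flat, 56 x 90 x 10 mm (own x, y, z), 60 g, loose. Origin at the centre of its underside, z up, own y along the 90 mm side. Three or four such panels are there in any one run.
- panel2: Bare plywood panel lying flat, 56 x 90 x 10 mm (own x, y, z), 60 g, loose. Origin at the centre of its underside, z up, own y along the 90 mm side. Three or four such panels are there in any one run.
- panel3: Bare plywood panel lying flat, 56 x 90 x 10 mm (own x, y, z), 60 g, loose. Origin at the centre of its underside, z up, own y along the 90 mm side. Three or four such panels are there in any one run.
- panel4: Bare plywood panel lying flat, 56 x 90 x 10 mm (own x, y, z), 60 g, loose. Origin at the centre of its underside, z up, own y along the 90 mm side. Three or four such panels are there in any one run.
- bottle_red: Red paint bottle, 48 mm across, 140 mm high, standing loose on the table; not part of the job. Origin at the centre of its underside.
- bottle_brown: Small brown bottle with a blue cap, 40 mm across, 110 mm high, standing loose on the table; not part of the job. Origin at the centre of its underside.
- bottle_white: White bottle with a red cap, 48 mm across, 120 mm high, standing loose on the table; not part of the job. Origin at the centre of its underside.
Mind the look-alikes: they are no part of the job. What is shaped like the row2 but yellow is not meant. Leave any green look-alike of the panel4 alone.

How it is judged:
By the outcome, as a careful person would: the job done as asked, in the order asked, and still so for the second after the job is handed in, with the robot touching nothing.
Of panel1, panel2, panel3, panel4 only 3 to 4 are there at a start; the rules pass over those that are not, and their reading is None.
At some moment in a run one of pot, panel1, panel2, panel3, panel4 may be knocked a few centimetres aside while the robot is not near it.
Once in a run the grip may slacken for a moment while it holds something.
It also fails if it takes over 210 s, if anything falls off the work surface, if the arm or the gripper's body presses on something with over 40 N, if the wrist force passes 120 N, or if a joint passes its speed limit or range.

## Robot

A 6-joint arm with a two-finger parallel gripper is mounted at the origin on the work surface. World frame = base frame: x ahead of the robot, y to its left, z up, the work surface at z = 0. Lengths are in m, angles in rad, forces in N, time in s.
With the tool pointing down it reaches from about 0.35 to 0.975 m from the base axis. Payload 4.9 kg.
Tool frame: the origin (TCP) lies midway between the tips of the shut fingers; the grasp point (between the pads) lies 19 mm behind it (manip.pinch_z is the distance from the TCP to the grasp point, in m); z points along the fingers, y is the direction in which the jaws open and shut (so a half turn about z gives the same grasp; the last joint's range is limited). The gripper opens to 85 mm and grips with 20 to 120 N. Pads are 22 mm wide; open, the fingers measure 114 mm over their backs; the gripper's body (76 mm by 85 mm) begins 54 mm behind the grasp point. The pads swing forward as they close: fully open they stand 13 mm farther back than shut.
Start: joints at [-1.419, 0.053, 1.613, -0, 1.476, -0.119], TCP at [0.167, -0.602, 0.231] pointing down, gripper open.
Joint ranges: [-3.01, 3.01], [-1.01, 2.22], [0.06, 2.58], [-1.02, 4.17], [0.09, 2.62], [-3.14, 3.14]. Speed limits (rad/s): [2.57, 2.57, 3.14, 3.14, 3.14, 3.14].

## Interface

Orientations are given as a unit quaternion [w, x, y, z].
In Python, from plant import manip gives the robot as it stands.
- The arm moves only by the tool drive_tool, never from a script. Its argument "commands" is text: rows parted by semicolons, each of 5 numbers parted by spaces: the finger opening in mm, from 0 to 85.4, then the shift along the tool's x, y, z in units of 30 mm (1.0 is 30 mm), then the turn about the tool's z in degrees. A call has exactly 8 rows; each row shifts and turns the commanded pose from where the row before left it, along the tool's axes as they then stand; what a row does not reach is not made up. A row lasts 1/8 s, in which the tool goes at most 62.5 mm and 10.7 degrees, less where a joint would pass 70% of its speed; a pose out of reach is approached as far as the arm can. A call is refused whole if a number of a shift passes 1 or a number of a turn 10.7, either way. A call with a gripper value outside its range is refused whole. The fingers move at their own pace and stop on an object; the grip force is fixed at half the most. Time passes only in rows, so rows that do not move let the fingers close, or fill a call up. It gives the time, the measured TCP pose, the force and the opening at its end, in the units of the state.
- manip.state(): the state, without advancing time (a new reading comes with each control period).
- manip.grab_frame(name): name is "scene" or "side" or "wrist"; returns the picture (400x640x3 uint8, red, green, blue); there is no depth.
- manip.camera_params(name): a dict with "fx", "fy", "cx", "cy" (pixels), "xyz" and "orientation" of the camera in the world. Camera axes: x right, y down, z forward; pixel columns grow to the right and rows downward; lengths in m; the calibration is good to about 2 mm. A picture is of the moment at which its call begins: read the wrist's pose just before it. camera_params takes no time and is no camera call; for the wrist camera it gives the pose at the moment of the call.
- manip.job_done(): hands the job in, once; it reports no verdict.
The state is a dict: "time": time; "joint_pos": joint angles; "joint_vel": joint speeds; "joint_efforts": joint torques, N m; "tool_pos": TCP position; "tool_rot": TCP orientation; "contact_force": force on the tool from outside, world axes, zero at the start; "ft_torque": the same for the moment, N m; "gripper_width": opening from 0.0 (shut) to 1.0 (fully open).
Only numpy, scipy, OpenCV 4.12 (cv2) and the standard library are available. Lean on these libraries where they do the work, as an engineer would, in place of code of your own. Each camera call takes 0.05 s, during which the arm holds its last target. There are 200 camera calls.

## Working session

There is one attempt and no reset: what is moved stays moved. The work goes in short steps, Python scripts to look and compute and a tool call to move; the robot and the scene stay as the last step left them, time stands still between calls to the robot, and variables do not carry over. Pictures are saved under pics/ and viewed, about 12 in all and at most 16, crops included, and the job is handed in when it is done.

Besides the shell and the picture viewer there is one more tool, called after ">>>" as a command line: name --argument value ..., lists and objects as JSON in quotes. drive_tool: Moves the arm, as the interface text tells. Its arguments: {"type":"object","properties":{"commands":{"type":"string"}},"required":["commands"]}

```bash
ls; mkdir -p pics; python3 - <<'E'
from plant import manip
import cv2,numpy as np
print(manip.state(), manip.pinch_z)
for n in ("scene","side","wrist"):
    p=manip.camera_params(n);print(n,p)
    cv2.imwrite(f"pics/{n}0.png",manip.grab_frame(n)[:,:,::-1])
E
```

```text
pics
{'time': 0.0, 'joint_pos': array([-1.41902381e+00,  5.33720063e-02,  1.61427802e+00, -1.15633442e-05,
        1.47599612e+00, -1.18977656e-01]), 'joint_vel': array([-0.0019532 ,  0.0010093 ,  0.00024028,  0.00074242, -0.000503  ,
       -0.00104854]), 'joint_efforts': array([ 5.95387755e-04, -3.93671536e+01, -3.70182252e+01, -1.80228739e-05,
        6.83413455e-03, -1.49024550e-05]), 'tool_pos': array([ 0.16707598, -0.60161575,  0.23006317]), 'tool_rot': array([-1.02651335e-03,  9.90850181e-01,  1.34962454e-01, -2.25896122e-05]), 'contact_force': array([0.73391752, 0.22900354, 0.24702303]), 'ft_torque': array([-0.03540804,  0.01285879,  0.0337459 ]), 'gripper_width': 0.9987841374714732} 0.0187
scene {'fx': 439.6520621440937, 'fy': 439.6520621440937, 'cx': 321.28874735545986, 'cy': 202.04185028160506, 'xyz': array([1.02106099, 0.65728339, 0.71735047]), 'orientation': array([-0.12446636,  0.27550455,  0.8671806 , -0.3957312 ])}
side {'fx': 428.2985884101358, 'fy': 428.2985884101358, 'cx': 318.7323410859304, 'cy': 195.44036622452103, 'xyz': array([0.38916781, 0.86897871, 0.80629227]), 'orientation': array([ 0.0386279 , -0.1068669 ,  0.90182692, -0.41688794])}
wrist {'fx': 324.5858289731631, 'fy': 324.5858289731631, 'cx': 320.2113835989046, 'cy': 204.64851697256208, 'xyz': array([ 0.2400959 , -0.58024294,  0.37316872]), 'orientation': array([ 0.11953543,  0.78697269, -0.59823217, -0.09221464])}
```

```bash
python3 - <<'E'
import cv2,numpy as np
a=cv2.imread("pics/scene0.png");b=cv2.imread("pics/side0.png")
cv2.imwrite("pics/s0b.png",cv2.resize(a,(800,500)));cv2.imwrite("pics/d0b.png",cv2.resize(b,(800,500)))
E
```

```text
(no output)
```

View pics/s0b.png

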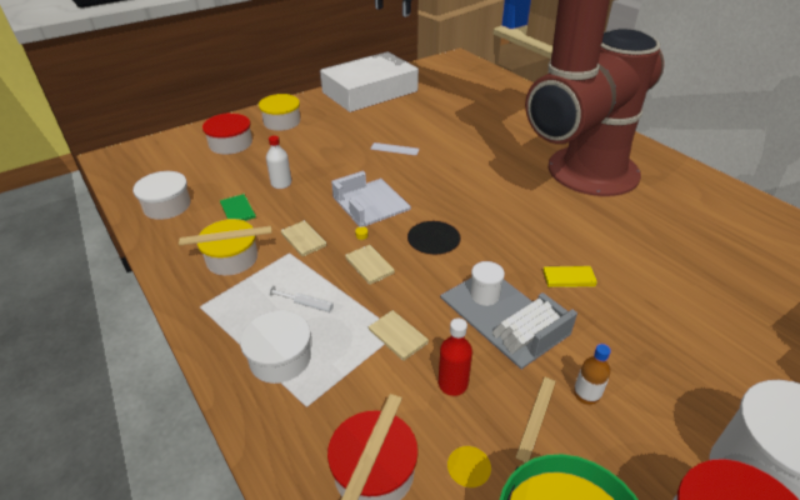

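View pics/d0b.png

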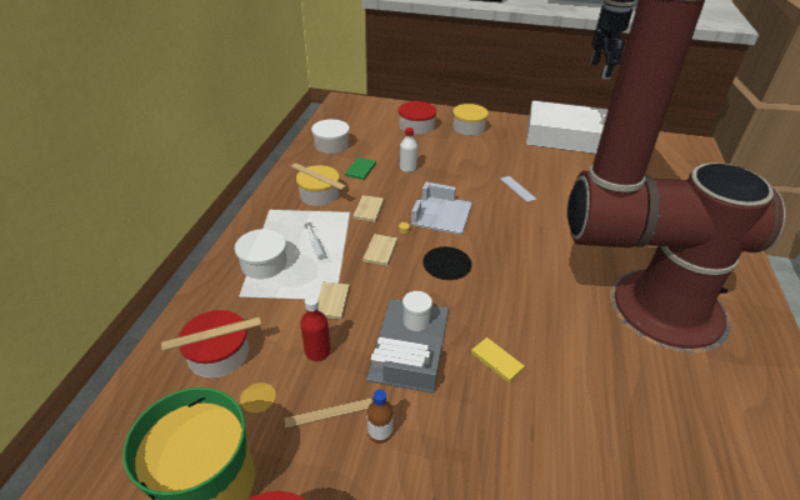

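Scene view: three plywood panels at (303,237), (370,263) and (398,333). The mat is at (434,237), the tray at (370,195), the rack at (510,315) with the pot at (487,283). The side view agrees.

```bash
cat > h.py <<'E'
from plant import manip
import cv2,numpy as np
from scipy.spatial.transform import Rotation as R
def Rq(q): return R.from_quat(np.roll(q,-1))
def cam(n):
    p=manip.camera_params(n); return p, Rq(p["orientation"]).as_matrix()
def ray(c,uv,z):
    p,M=c; uv=np.atleast_2d(uv).astype(float)
    d=np.c_[(uv[:,0]-p["cx"])/p["fx"],(uv[:,1]-p["cy"])/p["fy"],np.ones(len(uv))]@M.T
    return p["xyz"]+d*((z-p["xyz"][2])/d[:,2])[:,None]
def proj(c,X):
    p,M=c; q=(np.atleast_2d(X)-p["xyz"])@M
    return np.c_[q[:,0]/q[:,2]*p["fx"]+p["cx"],q[:,1]/q[:,2]*p["fy"]+p["cy"]]
def blobs(img,lo,hi,amin=60,k=3):
    m=cv2.inRange(cv2.cvtColor(img,cv2.COLOR_BGR2HSV),lo,hi)
    if k: m=cv2.morphologyEx(m,cv2.MORPH_OPEN,np.ones((k,k)))
    cs,_=cv2.findContours(m,cv2.RETR_EXTERNAL,cv2.CHAIN_APPROX_NONE)
    return [c[:,0,:] for c in cs if cv2.contourArea(c)>amin]
def rect(c,cont,z):
    X=ray(c,cont,z)[:,:2]; (x,y),(w,h),a=cv2.minAreaRect((X*1000).astype(np.float32))
    return np.round([x,y,w,h,a],1)
E
python3 - <<'E'
from h import *
for n in ("scene","side"):
    im=cv2.imread(f"pics/{n}0.png"); c=cam(n); hsv=cv2.cvtColor(im,cv2.COLOR_BGR2HSV)
    pts=[(303,237),(370,263),(398,333)] if n=="scene" else [(369,208),(380,249),(333,299)]
    for u,v in pts: print(n,hsv[int(v/1.25),int(u/1.25)],ray(c,[(u/1.25,v/1.25)],.01).round(3))
    for b in blobs(im,(15,40,150),(32,140,255)):
        r=rect(c,b,.01)
        if 30<r[2]<130 and 30<r[3]<130: print("ply",r,b.mean(0))
    for b in blobs(im,(0,0,0),(180,255,30)):
        r=rect(c,b,.003)
        if 90<r[2]<130: print("mat",r)
    P={"scene":dict(fenceA=(348,178),fenceB=(357,208),rackfl=(520,362),rackL=(443,297),rackbs=(577,312),rackcorner=(500,272),pot=(488,300),potTop=(488,271)),
       "side":dict(trayL=(413,228),trayR=(470,230),trayRB=(470,205),rackTL=(390,302),rackTR=(447,307),rackBR=(442,386),rackBL=(370,381),pot=(417,327),potTop=(417,299),red=(316,357),brown=(380,436),white=(409,167))}[n]
    for k,(u,v) in P.items(): print(n,k,(ray(c,[(u/1.25,v/1.25)],.0)[0]*1000).round()[:2])
E
```

```text
scene [ 22  81 198] [[ 0.689 -0.164  0.01 ]]
scene [ 22  80 204] [[ 0.62  -0.019  0.01 ]]
scene [ 22  80 205] [[0.677 0.156 0.01 ]]
ply [679.1 155.1  64.4  99.2   6.5] [318.68518519 267.75      ]
ply [620.6 -20.4 103.7  61.1  87.6] [295.67045455 210.93181818]
ply [ 688.8 -163.9  106.3   60.6   89.6] [242.35802469 190.12345679]
scene fenceA [ 495. -311.]
scene fenceB [ 540. -197.]
scene rackfl [546. 313.]
scene rackL [556. 126.]
scene rackbs [386. 292.]
scene rackcorner [426. 137.]
scene pot [494. 179.]
scene potTop [442. 121.]
side [ 21  82 206] [[ 0.686 -0.16   0.01 ]]
side [ 21  81 208] [[ 0.621 -0.017  0.01 ]]
side [ 21  81 209] [[0.675 0.157 0.01 ]]
ply [679.  157.7  55.1  93.4   7.4] [265.95238095 238.1547619 ]
ply [622.7 -19.8  97.2  56.2  89.3] [303.37333333 198.64      ]
ply [ 690.8 -164.9   56.9   97.4    1.1] [294.23076923 165.33846154]
side trayL [ 566. -122.]
side trayR [ 431. -148.]
side trayRB [ 444. -250.]
side rackTL [562. 128.]
side rackTR [446. 113.]
side rackBR [424. 304.]
side rackBL [551. 324.]
side pot [495. 180.]
side potTop [510. 106.]
side red [662. 297.]
side brown [507. 423.]
side white [ 632. -385.]
```

>>> drive_tool --commands "85 0 0 0 7.8;85 0 0 0 7.8;85 1 -1 -0.3 0;85 1 -1 -0.3 0;85 1 -1 -0.3 0;85 1 -1 -0.3 0;85 1 -1 -0.3 0;85 1 -1 -0.2 0"

```text
time: 1.15
tool_pos: [0.3483, -0.4214, 0.2825]
tool_rot: [0.0, 1.0, -0.001, 0.0]
contact_force: [0.3, -0.3, 0.8]
gripper_width: 0.995
```

>>> drive_tool --commands "85 1 -1 0 0;85 1 -1 0 0;85 1 -1 0 0;85 0.9 -1 0 0;85 0 -1 0 0;85 0 -1 0 0;85 0 -1 0 0;85 0 -1 0 0"

```text
time: 2.15
tool_pos: [0.4646, -0.1815, 0.2819]
tool_rot: [-0.0, 1.0, -0.001, -0.0]
contact_force: [0.5, 0.2, 0.7]
gripper_width: 0.995
```

```bash
python3 - <<'E'
from h import *
manip.grab_frame("wrist")
s=manip.state();print(s["time"],s["tool_pos"],Rq(s["tool_rot"]).as_euler("xyz",True))
p,M=cam("wrist");im=manip.grab_frame("wrist")[:,:,::-1].copy();np.savez("w1.npz",xyz=p["xyz"],o=p["orientation"])
print(p["xyz"],M[:,2],M[:,0]);cv2.imwrite("pics/w1.png",im)
E
```

```text
2.2 [ 0.46464175 -0.17875344  0.2820243 ] [-1.79838371e+02  7.20339881e-03  6.06602644e-02]
[ 0.54038017 -0.17777996  0.4249873 ] [-0.29888322  0.00258521 -0.95428619] [ 7.95333403e-04 -9.99995308e-01 -2.95813526e-03]
```

View pics/w1.png

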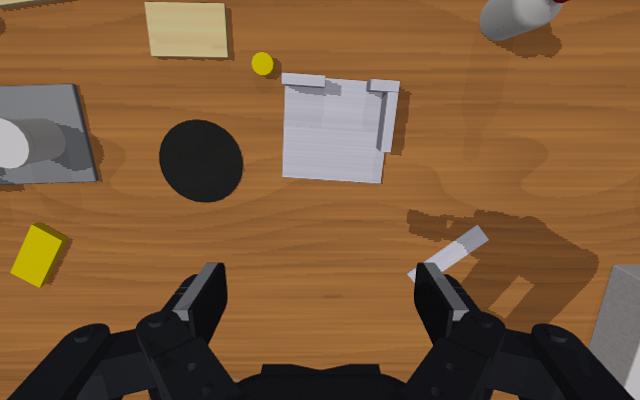

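Wrist view (up is world +x, left is +y): the tray is at (340,130), with the long gapped fence along its top edge and the short fence on its right. The mat is at (201,161). I'll move over the rack and crop the tray.

>>> drive_tool --commands "85 0 -1 0 0;85 0 -1 0 0;85 0 -1 0 0;85 0 -1 0 0;85 0 -1 0 0;85 0 -1 0 0;85 0 -1 0 0;85 0 -1 0 0"

```text
time: 3.25
tool_pos: [0.4653, 0.0576, 0.2821]
tool_rot: [0.0, 1.0, -0.001, -0.0]
contact_force: [-0.5, -0.4, 0.2]
gripper_width: 0.994
```

>>> drive_tool --commands "85 0 -1 0 0;85 0 -1 0 0;85 0 -1 0 0;85 0 -1 0 0;85 0 -1 0 0;85 0 0 0 0;85 0 0 0 0;85 0 0 0 0"

```text
time: 4.25
tool_pos: [0.4656, 0.2064, 0.2823]
tool_rot: [0.0, 1.0, -0.001, 0.0]
contact_force: [0.4, -0.3, -0.1]
gripper_width: 0.999
```

```bash
python3 - <<'E'
from h import *
s=manip.state();print(s["time"],s["tool_pos"],Rq(s["tool_rot"]).as_euler("xyz",True))
p,M=cam("wrist");im=manip.grab_frame("wrist")[:,:,::-1].copy();np.savez("w2.npz",xyz=p["xyz"],o=p["orientation"])
print(p["xyz"])
cv2.imwrite("pics/w2.png",im)
a=cv2.imread("pics/w1.png")[60:200,270:410]
b=im[60:230,230:430]
A=cv2.resize(a,None,fx=2.8,fy=2.8,interpolation=cv2.INTER_CUBIC)
B=cv2.resize(im[40:240,210:410],(400,400),interpolation=cv2.INTER_CUBIC)
cv2.imwrite("pics/c1.png",np.hstack([cv2.resize(A,(400,400)),B]))
E
```

```text
4.25 [0.46561473 0.20638961 0.2822715 ] [ 1.79982579e+02 -3.41016262e-03 -1.63082446e-01]
[0.54134184 0.20750183 0.42522157]
```

View pics/c1.png

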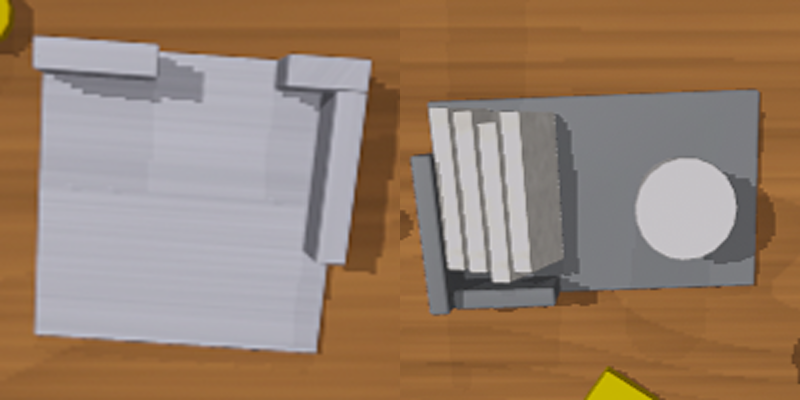

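Left half: the tray with its fences along the top and right. Right half: the rack with its backstop left (+y) and side fence at the bottom (-x). The row leans towards the backstop and the pot lid is at crop (686,209). I'll fit poses from these points.

```bash
cat >> h.py <<'E'
def saved(f):
    d=np.load(f);p=dict(manip.camera_params("wrist"));p["xyz"]=d["xyz"];p["orientation"]=d["o"];return p,Rq(d["o"]).as_matrix()
def fit(W,L):
    W=np.array(W);L=np.array(L);a=L-L.mean(0);b=W-W.mean(0)
    t=np.arctan2((a[:,0]*b[:,1]-a[:,1]*b[:,0]).sum(),(a*b).sum());c,s=np.cos(t),np.sin(t);Q=np.array([[c,-s],[s,c]])
    o=W.mean(0)-Q@L.mean(0);return o,np.degrees(t),W-(L@Q.T+o)
E
python3 - <<'E'
from h import *
c=saved("w1.npz")
def T(pts): 
    W=[];L=[]
    for (u,v),z,l in pts: W.append(ray(c,[(u,v)],z)[0,:2]*1000);L.append(l)
    o,t,r=fit(W,L);print(o.round(1),round(t,2));print(r.round(1).tolist())
k=lambda u,v:(270+u/2.857,60+v/2.857)
T([(k(36,333),8e-3,(-113,118)),(k(318,352),8e-3,(-113,-12)),(k(33,37),.044,(12,118)),(k(371,60),.044,(12,-12)),(k(35,68),.044,(0,118)),(k(157,76),.044,(0,70)),(k(318,262),.044,(-67,0)),(k(346,264),.044,(-67,-12)),(k(305,258),.008,(-67,0))])
im=cv2.imread("pics/w1.png")
for b in blobs(im,(0,0,0),(180,255,50),800): 
    r=rect(c,b,.003)
    if 90<r[2]<130: print("mat",r)
for b in blobs(im,(15,40,120),(32,140,255),300): print("ply",rect(c,b,.01))
c=saved("w2.npz")
k=lambda u,v:(210+(u-400)/2,40+v/2)
T([(k(758,90),8e-3,(110,-190)),(k(755,283),8e-3,(-12,-190)),(k(430,102),8e-3,(110,12)),(k(413,156),.055,(80,12)),(k(432,154),.055,(80,0)),(k(450,312),.055,(-12,0)),(k(432,314),.055,(-12,12)),(k(555,287),.044,(0,-62)),(k(555,304),.044,(-12,-62))])
print("pot",ray(c,[k(686,209)],.066)[0]*1000, np.linalg.norm(ray(c,[k(686,159)],.066)-ray(c,[k(686,259)],.066))*1000)
im=cv2.imread("pics/w2.png")
for b in blobs(im,(15,40,120),(32,140,255),300): print("ply",rect(c,b,.01))
for r_ in [(430,108),(447,108),(453,112),(470,112),(479,122),(494,122),(500,112),(519,112),(447,270),(465,270),(470,270),(489,270),(493,282),(509,282),(514,270),(535,270)]: print(r_,(ray(c,[k(*r_)],.05)[0]*1000).round(1)[:2])
E
```

```text
[ 552.5 -252.2] -3.7
[[1.0, -0.2], [0.6, -0.3], [-0.4, 0.8], [-0.2, 0.8], [0.4, -0.4], [0.7, 0.4], [0.4, -0.3], [0.4, 0.2], [-2.9, -1.0]]
mat [466.  -20.5 106.7 107.5  81.6]
ply [620.6 -22.9  55.5  91.2   0. ]
[447.3 308.9] 1.79
[[-1.3, 1.9], [1.2, 0.5], [-1.2, -1.4], [-0.9, -1.5], [-0.2, -0.1], [1.2, 0.3], [0.4, -1.0], [-0.3, 0.3], [1.0, 1.0]]
pot [497.87028761 171.6298066   66.        ] 54.33167352451345
ply [620.4 -22.3  91.   56.   89.1]
ply [594.6 396.4 138.7  18.1  28.6]
(430, 108) [551.1 311.6]
(447, 108) [551.1 302.3]
(453, 112) [549.  299.2]
(470, 112) [549.  289.9]
(479, 122) [543.7 285.3]
(494, 122) [543.7 277. ]
(500, 112) [548.9 273.4]
(519, 112) [548.9 263. ]
(447, 270) [460.8 309.8]
(465, 270) [460.8 299.2]
(470, 270) [460.8 296.3]
(489, 270) [460.7 285.1]
(493, 282) [453.5 283.2]
(509, 282) [453.4 273.7]
(514, 270) [460.7 270.3]
(535, 270) [460.6 258. ]
```

Fits agree to about 1–2 mm: tray origin (552.5, -252.2) yaw -3.7°, rack origin (447.3, 308.9) yaw 1.8°, mat centre (466, -20.5), pot (498, 171.6). Going for the pot.

>>> drive_tool --commands "85 0.5 0.6 0 0;85 0.58 0.56 0 0;85 0 0 1 0;85 0 0 1 0;85 0 0 1 0;85 0 0 1 0;85 0 0 1 0;85 0 0 0.5 0"

```text
time: 5.3
tool_pos: [0.4968, 0.1717, 0.1155]
tool_rot: [0.0, 1.0, -0.001, -0.001]
contact_force: [-0.5, -0.1, 0.3]
gripper_width: 0.992
```

```bash
python3 - <<'E'
from h import *
s=manip.state();print(s["time"],s["tool_pos"],s["contact_force"])
c=cam("wrist");im=manip.grab_frame("wrist")[:,:,::-1].copy();cv2.imwrite("pics/w3.png",im)
print(c[0]["xyz"],proj(c,[[.498,.1716,.066]]))
E
```

```text
5.3 [0.49682897 0.17171557 0.1154752 ] [-0.46122977 -0.0646049   0.3396254 ]
[0.57290662 0.17290747 0.25824214] [[322.44539245 225.98451438]]
```

View pics/w3.png

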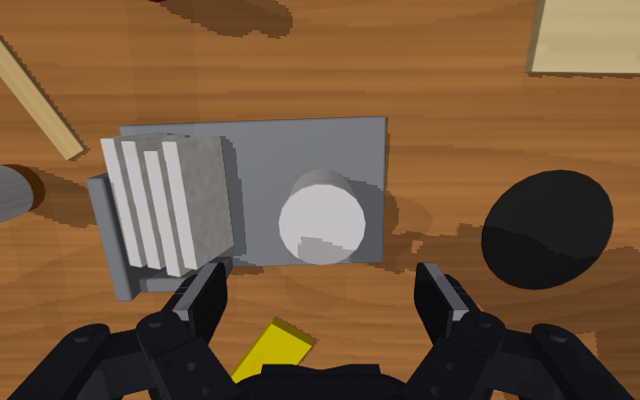

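Lid centre is at (322,223), as predicted, and the foot of the row clears the left finger. Descending with a slightly narrowed opening.

>>> drive_tool --commands "75 0.03 0 0 0;75 0 0 0.9 0;75 0 0 0.9 0;75 0 0 0.9 0;75 0 0 0.5 0;75 0 0 0 0;40 0 0 0 0;40 0 0 0 0"

```text
time: 6.35
tool_pos: [0.5003, 0.1727, 0.0233]
tool_rot: [-0.0, 1.0, -0.001, 0.002]
contact_force: [-0.4, -0.0, 4.0]
gripper_width: 0.633
```

>>> drive_tool --commands "40 0 0 0 0;40 0 0 0 0;40 0 0 0 0;40 0 0 0 0;40 0 0 -0.2 0;40 0 0 -0.5 0;40 0 0 -1 0;40 0 0 -1 0"

```text
time: 7.35
tool_pos: [0.4981, 0.1725, 0.1033]
tool_rot: [0.0, 1.0, -0.001, -0.0]
contact_force: [0.2, -1.0, -2.5]
gripper_width: 0.635
```

>>> drive_tool --commands "40 -0.1 0.8 0 0;40 -0.2 1 0 0;40 -0.2 1 0 0;40 -0.2 1 0 0;40 -0.2 1 0 0;40 -0.17 1 0 0;40 0 0.6 0 0;40 0 0 0 0"

```text
time: 8.35
tool_pos: [0.4661, -0.0202, 0.1028]
tool_rot: [-0.0, 1.0, -0.002, 0.0]
contact_force: [-0.6, 0.4, -2.8]
gripper_width: 0.632
```

```bash
python3 - <<'E'
from h import *
s=manip.state();print(s["time"],s["tool_pos"],s["contact_force"])
c=cam("wrist");im=manip.grab_frame("wrist")[:,:,::-1].copy();cv2.imwrite("pics/w4.png",im)
print(proj(c,[[*s["tool_pos"][:2],s["tool_pos"][2]+.045]]))
for b in blobs(cv2.imread("pics/w4.png"),(0,0,120),(180,40,255),1500): print(b.min(0),b.max(0))
E
```

```text
8.35 [ 0.46611268 -0.02017732  0.10277919] [-0.63639578  0.37832334 -2.81559735]
[[323.89342224 324.80007937]]
[246 212] [395 368]
[ 0 73] [142 239]
[457  46] [639 236]
```

Pot is held, centred in the wrist view (320,290). Lowering it onto the mat.

>>> drive_tool --commands "40 0 0 0.8 0;40 0 0 0.8 0;40 0 0 0.7 0;40 0 0 0.4 0;40 0 0 0.05 0;40 0 0 0.05 0;40 0 0 0 0;40 0 0 0 0"

```text
time: 9.4
tool_pos: [0.4668, -0.0196, 0.019]
tool_rot: [0.0, 1.0, -0.001, 0.001]
contact_force: [-0.5, -0.0, -3.6]
gripper_width: 0.631
```

>>> drive_tool --commands "40 0 0 0.04 0;40 0 0 0.02 0;58 0 0 0 0;65 0 0 0 0;75 0 0 0 0;80 0 0 0 0;80 0 0 -0.5 0;80 0 0 -1 0"

```text
time: 10.4
tool_pos: [0.4652, -0.0192, 0.0615]
tool_rot: [-0.0, 1.0, -0.001, -0.001]
contact_force: [0.8, 0.1, 0.9]
gripper_width: 0.935
```

>>> drive_tool --commands "80 0 0 -1 0;80 0 0 -1 0;80 0 0 -1 0;80 0 0 -0.5 0;10 0 -1 0 0;10 0 -1 0 0;10 0 -1 0 0;10 0 -1 0 0"

```text
time: 11.4
tool_pos: [0.466, 0.1015, 0.1663]
tool_rot: [0.0, 1.0, -0.001, -0.0]
contact_force: [0.4, -0.3, -0.8]
gripper_width: 0.119
```

```bash
python3 - <<'E'
from h import *
s=manip.state();print(s["time"],s["tool_pos"],s["contact_force"],s["gripper_width"])
for n in("scene","side"):
    c=cam(n);im=manip.grab_frame(n)[:,:,::-1].copy();cv2.imwrite(f"pics/{n}1.png",im)
    u,v=proj(c,[[.466,-.02,.03]])[0].astype(int);x=im[v-45:v+45,u-60:u+60];cv2.imwrite(f"pics/m_{n}.png",cv2.resize(x,None,fx=3,fy=3))
    print(u,v)
cv2.imwrite("pics/m.png",np.hstack([cv2.imread("pics/m_scene.png"),cv2.imread("pics/m_side.png")]))
E
```

```text
11.4 [0.46601292 0.10147748 0.16631152] [ 0.38720153 -0.32676215 -0.81974469] 0.11850145254777035
346 180
358 202
```

View pics/m.png

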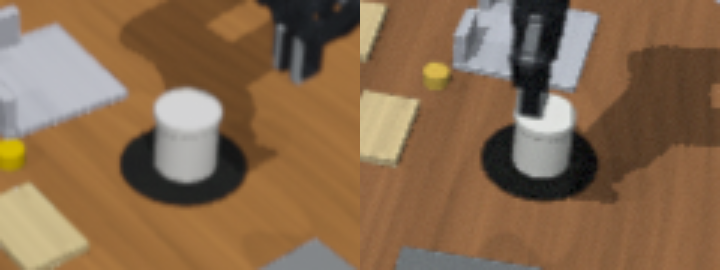

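The pot stands upright at the mat's centre in both views. Next is the row: I'll turn the jaws along x and push the feet with both fingertips.

>>> drive_tool --commands "45 0.3 -0.8 0 0;45 0.37 -0.9 0 0;45 0.3 -0.9 0 0;45 0 -0.68 0 0;45 0 0 0 10;45 0 0 0 10;45 0 0 0 10;45 0 0 0 10"

```text
time: 12.5
tool_pos: [0.4956, 0.198, 0.1662]
tool_rot: [0.0, 0.938, -0.346, -0.0]
contact_force: [1.1, -0.4, 0.5]
gripper_width: 0.527
```

>>> drive_tool --commands "45 0 0 0 10;45 0 0 0 10;45 0 0 0 10;45 0 0 0 10;45 0 0 0 8.2;45 0 0 1 0;45 0 0 1 0;45 0 0 0.8 0"

```text
time: 13.5
tool_pos: [0.5024, 0.1502, 0.079]
tool_rot: [-0.017, 0.744, -0.668, -0.021]
contact_force: [-0.3, 0.0, -0.3]
gripper_width: 0.531
```

```bash
python3 - <<'E'
from h import *
manip.grab_frame("side")
s=manip.state();print(s["time"],s["tool_pos"],s["gripper_width"],Rq(s["tool_rot"]).as_euler("xyz",True),s["joint_pos"])
c=cam("wrist");im=manip.grab_frame("wrist")[:,:,::-1].copy();cv2.imwrite("pics/w5.png",im)
E
```

```text
13.55 [0.49995809 0.15008317 0.07550768] 0.5237983476882773 [179.54048791   3.11392091 -83.89479456] [ 0.11949969 -0.04195387  1.98212449  0.05821177  1.20931028  3.13351109]
```

View pics/w5.png

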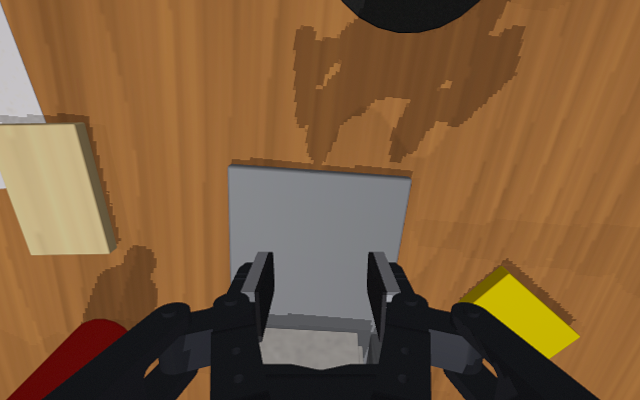

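Joint 6 hit its limit in that direction, so I'll turn the other way (yaw about +92°).

>>> drive_tool --commands "45 0 0 -1 0;45 0 0 -1 -5;45 0 0 0 -10;45 0 0 0 -10;45 0 0 0 -10;45 0 0 0 -10;45 0 0 0 -10;45 0 0 0 -10"

```text
time: 14.6
tool_pos: [0.5039, 0.1476, 0.1418]
tool_rot: [-0.026, 0.987, -0.161, -0.007]
contact_force: [-0.6, 0.7, 0.0]
gripper_width: 0.525
```

>>> drive_tool --commands "45 0 0 0 -10;45 0 0 0 -10;45 0 0 0 -10;45 0 0 0 -10;45 0 0 0 -10;45 0 0 0 -10;45 0 0 0 -10;45 0 0 0 -10"

```text
time: 15.6
tool_pos: [0.5039, 0.1476, 0.1418]
tool_rot: [-0.025, 0.859, 0.511, 0.012]
contact_force: [0.3, -0.9, -0.4]
gripper_width: 0.528
```

```bash
python3 - <<'E'
from h import *
manip.grab_frame("side")
s=manip.state();print(s["time"],s["tool_pos"],s["gripper_width"],Rq(s["tool_rot"]).as_euler("xyz",True),s["joint_pos"])
E
```

```text
15.65 [0.50388378 0.14761772 0.14173918] 0.5280857979206868 [-178.26713471   -2.60346522   61.64736493] [ 0.11380182 -0.12118473  1.93640518  0.05625039  1.32559333  0.59432425]
```

The clip left a 3° lateral tilt (q4 = 0.056). The opposite joint-6 limit should tilt it back the other way, so I'll go there carefully.

>>> drive_tool --commands "45 0 0 0 -10;45 0 0 0 -10;45 0 0 0 -10;45 0 0 0 -10;45 0 0 0 -10;45 0 0 0 -10;45 0 0 0 -10;45 0 0 0 -10"

```text
time: 16.65
tool_pos: [0.5038, 0.1477, 0.1415]
tool_rot: [-0.012, 0.331, 0.943, 0.025]
contact_force: [0.1, 0.3, -0.0]
gripper_width: 0.53
```

>>> drive_tool --commands "45 0 0 0 -10;45 0 0 0 -10;45 0 0 0 -10;45 0 0 0 -10;45 0 0 0 -10;45 0 0 0 -10;45 0 0 0 -10;45 0 0 0 -10"

```text
time: 17.65
tool_pos: [0.5037, 0.1477, 0.1415]
tool_rot: [0.007, -0.353, 0.935, 0.026]
contact_force: [0.0, -0.4, -1.3]
gripper_width: 0.527
```

>>> drive_tool --commands "45 0 0 0 -10;45 0 0 0 -10;45 0 0 0 -10;45 0 0 0 -10;45 0 0 0 -10;45 0 0 0 -3;45 0 0 0 -2;45 0 0 0 -2"

```text
time: 18.65
tool_pos: [0.5019, 0.1593, 0.1414]
tool_rot: [-0.014, 0.75, -0.661, -0.015]
contact_force: [0.1, -0.5, 0.5]
gripper_width: 0.525
```

```bash
cat > st.py <<'E'
from h import *
s=manip.state();M=Rq(s["tool_rot"]).as_matrix()
print(s["time"],(s["tool_pos"]*1000).round(1),"w",round(s["gripper_width"]*85.4,1),"yaw",np.degrees(np.arctan2(M[1,0],M[0,0])).round(2),"zax",np.degrees(M[:2,2]).round(2),"F",s["contact_force"].round(1),"q",s["joint_pos"].round(3))
E
python3 st.py
```

```text
18.65 [501.9 159.3 141.4] w 44.8 yaw -82.84 zax [-0.23  2.38] F [ 0.1 -0.5  0.5] q [ 0.144 -0.116  1.932  0.043  1.324 -3.133]
```

>>> drive_tool --commands "45 0 0 0 -2;45 0 0 0 -2;45 0 0 0 -1;45 0 0 0 -1;45 0 0 0 -1;45 0 0 0 0;45 0 0 0 0;45 0 0 0 0"

```text
time: 19.65
tool_pos: [0.4963, 0.1871, 0.1415]
tool_rot: [-0.004, 0.776, -0.631, -0.003]
contact_force: [0.1, 0.5, -0.2]
gripper_width: 0.528
```

```bash
python3 st.py
```

```text
19.65 [496.3 187.1 141.5] w 45.1 yaw -78.23 zax [0.07 0.61] F [ 0.1  0.5 -0.2] q [ 0.215 -0.105  1.921  0.01   1.322 -3.135]
```

>>> drive_tool --commands "45 0 0 0 -1;45 0 0 0 -1;45 0 0 0 -0.3;45 0 0 0 0;45 0 0 0 10;45 0 0 0 10;45 0 0 0 10;45 0 0 0 10"

```text
time: 20.65
tool_pos: [0.4941, 0.1964, 0.1415]
tool_rot: [0.002, -0.522, 0.853, -0.001]
contact_force: [-0.4, -0.2, 0.1]
gripper_width: 0.524
```

>>> drive_tool --commands "45 0 0 0 10;45 0 0 0 10;45 0 0 0 10;45 0 0 0 10;45 0 0 0 10;45 0 0 0 10;45 0 0 0 10;45 0 0 0 10"

```text
time: 21.65
tool_pos: [0.4942, 0.1964, 0.1415]
tool_rot: [0.002, 0.148, 0.989, 0.0]
contact_force: [0.7, -0.9, -0.2]
gripper_width: 0.527
```

```bash
python3 st.py
```

```text
21.65 [494.2 196.4 141.5] w 45.0 yaw 162.95 zax [0.21 0.02] F [ 0.7 -0.9 -0.2] q [ 0.239 -0.1    1.917 -0.     1.321 -1.035]
```

>>> drive_tool --commands "45 0 0 0 10;45 0 0 0 10;45 0 0 0 10;45 0 0 0 10;45 0 0 0 10;45 0 0 0 10;45 0 0 0 10;45 0 0 0 1.2"

```text
time: 22.65
tool_pos: [0.4942, 0.1964, 0.1415]
tool_rot: [0.001, 0.694, 0.72, 0.001]
contact_force: [0.2, 0.7, 0.2]
gripper_width: 0.528
```

>>> drive_tool --commands "45 0 0 1 0;45 0 0 1 0;45 0 0 1 0;45 0 0 0.6 0;45 0 0 0.5 0;45 0 0 0 0;45 0 0 0 0;45 0 0 0 0"

```text
time: 23.65
tool_pos: [0.4955, 0.1968, 0.0197]
tool_rot: [0.002, 0.694, 0.72, 0.002]
contact_force: [0.5, 0.3, 0.1]
gripper_width: 0.527
```

```bash
python3 st.py;python3 - <<'E'
from h import *
im=manip.grab_frame("side")[:,:,::-1].copy();c=cam("side");u,v=proj(c,[[.49,.25,.03]])[0].astype(int)
a=cv2.resize(im[v-50:v+50,u-65:u+65],(390,300));im=manip.grab_frame("wrist")[:,:,::-1]
cv2.imwrite("pics/p6.png",np.hstack([a,cv2.resize(im,(410,300))]))
E
```

```text
23.65 [495.5 196.8  19.7] w 45.0 yaw 92.09 zax [0.33 0.06] F [0.5 0.3 0.1] q [ 0.239  0.066  1.981 -0.     1.09   0.202]
```

View pics/p6.png

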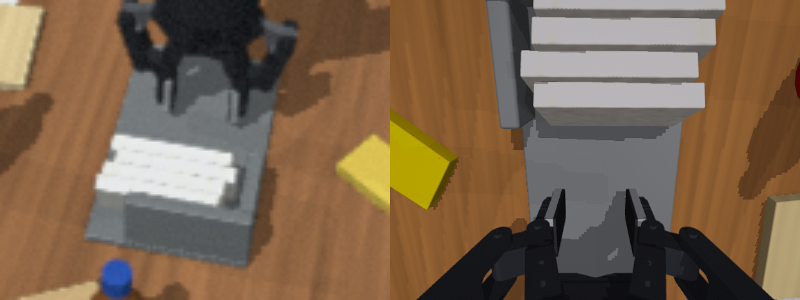

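The fingers are in front of the row's feet, clear of the side fence. Lowering slightly, then pushing slowly.

>>> drive_tool --commands "45 0 0 0.3 0;45 0.5 0 0 0;45 0.3 0 0 0;45 0.15 0 0 0;45 0.15 0 0 0;45 0.1 0 0 0;45 0.1 0 0 0;45 0.1 0 0 0"

```text
time: 24.75
tool_pos: [0.4929, 0.2381, 0.0093]
tool_rot: [0.001, 0.694, 0.72, 0.001]
contact_force: [0.1, -2.2, -1.8]
gripper_width: 0.526
```

>>> drive_tool --commands "45 0.08 0 0 0;45 0.08 0 0 0;45 0.08 0 0 0;45 0.08 0 0 0;45 0.05 0 0 0;45 0 0 0 0;45 0 0 0 0;45 0 0 0 0"

```text
time: 25.75
tool_pos: [0.4928, 0.2498, 0.0098]
tool_rot: [0.001, 0.694, 0.72, 0.002]
contact_force: [-0.3, -0.4, 0.1]
gripper_width: 0.527
```

```bash
python3 st.py
```

```text
25.75 [492.8 249.8   9.8] w 45.0 yaw 92.08 zax [0.23 0.06] F [-0.3 -0.4  0.1] q [ 0.335  0.126  1.936 -0.     1.076  0.299]
```

>>> drive_tool --commands "45 0.05 0 0 0;45 0.05 0 0 0;45 0.05 0 0 0;45 0 0 0 0;45 0 0 0 0;45 0 0 0 0;45 0 0 0 0;45 0 0 0 0"

```text
time: 26.75
tool_pos: [0.4928, 0.2502, 0.0098]
tool_rot: [0.004, 0.694, 0.72, -0.002]
contact_force: [-0.8, -17.3, 6.3]
gripper_width: 0.521
```

```bash
python3 st.py;python3 - <<'E'
from h import *
c=cam("wrist");im=manip.grab_frame("wrist")[:,:,::-1].copy();cv2.imwrite("pics/w7.png",im);np.savez("w7.npz",xyz=c[0]["xyz"],o=c[0]["orientation"])
b=manip.grab_frame("side")[:,:,::-1];c=cam("side");u,v=proj(c,[[.49,.27,.03]])[0].astype(int)
cv2.imwrite("pics/p7.png",np.hstack([cv2.resize(im[:250,120:520],(480,300)),cv2.resize(b[v-50:v+50,u-53:u+53],(318,300))]))
E
```

```text
26.75 [492.8 250.2   9.8] w 44.5 yaw 92.09 zax [ 0.16 -0.44] F [ -0.8 -17.3   6.3] q [ 0.339  0.129  1.932 -0.009  1.08   0.307]
```

View pics/p7.png

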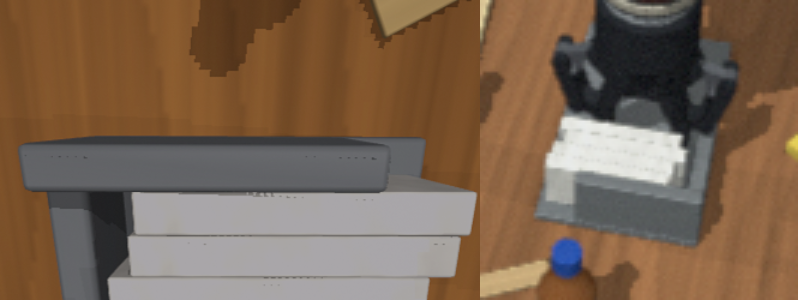

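The row is upright and tight against the backstop (17 N reaction), with ends still 3–17 mm off the fence. I'll retreat, turn to yaw 182°, and push the ends towards the side fence.

>>> drive_tool --commands "45 -0.3 0 0 0;45 -0.3 0 0 0;45 -0.1 0 -1 0;45 0 0 -1 0;10 0 0 -1 0;10 0 0 -1 -10;10 0 0 0 -10;10 0 0 0 -10"

```text
time: 27.85
tool_pos: [0.4931, 0.2333, 0.1304]
tool_rot: [0.002, 0.482, 0.876, 0.002]
contact_force: [0.7, 0.3, -0.2]
gripper_width: 0.117
```

>>> drive_tool --commands "10 0 0 0 -10;10 0 0 0 -10;10 0 0 0 -10;10 0 0 0 -10;10 0 0 0 -10;10 0 0 0 -10;10 0 0 0 0;10 0 0 0 0"

```text
time: 28.85
tool_pos: [0.4928, 0.2331, 0.1295]
tool_rot: [0.002, -0.017, 1.0, 0.0]
contact_force: [0.3, 0.3, -0.0]
gripper_width: 0.122
```

```bash
cat >> st.py <<'E'
a=np.radians(1.8);d=s["tool_pos"][:2]*1000-[447.3,308.9];print("rack",(np.cos(a)*d[0]+np.sin(a)*d[1]).round(1),(np.cos(a)*d[1]-np.sin(a)*d[0]).round(1))
a=np.radians(-3.7);d=s["tool_pos"][:2]*1000-[552.5,-252.2];print("tray",(np.cos(a)*d[0]+np.sin(a)*d[1]).round(1),(np.cos(a)*d[1]-np.sin(a)*d[0]).round(1))
E
python3 st.py; python3 - <<'E'
from h import *
for n in("scene","side"):
    c=cam(n);im=cv2.imread(f"pics/{n}1.png")
    for lo,hi in(((0,150,60),(8,255,255)),):
        for b in blobs(im,lo,hi,80): print(n,b.min(0),b.max(0),ray(c,[(b[:,0].mean(),b[:,1].max())],0).round(3))
E
```

```text
28.85 [492.8 233.1 129.5] w 10.4 yaw -178.05 zax [0.21 0.04] F [ 0.3  0.3 -0. ] q [ 0.306 -0.055  1.895 -0.     1.297 -1.299]
rack 43.1 -77.2
tray -90.9 480.4
scene [542 367] [637 399] [[0.476 0.635 0.   ]]
scene [289 334] [333 396] [[0.839 0.372 0.   ]]
scene [262 328] [303 388] [[0.875 0.33  0.   ]]
scene [351 270] [377 316] [[0.673 0.3   0.   ]]
scene [162  90] [199 109] [[ 0.655 -0.668  0.   ]]
side [199 393] [242 399] [[0.632 0.557 0.   ]]
side [144 264] [197 290] [[0.838 0.353 0.   ]]
side [240 249] [263 288] [[0.661 0.303 0.   ]]
side [144 248] [193 268] [[0.877 0.296 0.   ]]
side [319  80] [342  95] [[ 0.677 -0.669  0.   ]]
```

>>> drive_tool --commands "10 -0.9 0.6 0 0;10 -0.9 0.6 0 0;10 -0.9 0.57 0 0;10 0 0 0.9 0;10 0 0 1 0;10 0 0 1 0;10 0 0 0.8 0;10 0 0 0 0"

```text
time: 29.85
tool_pos: [0.5702, 0.2884, 0.0162]
tool_rot: [-0.001, -0.018, 1.0, -0.001]
contact_force: [0.4, -0.5, 0.2]
gripper_width: 0.115
```

>>> drive_tool --commands "10 0.1 0 0 0;10 0.1 0 0 0;10 0.1 0 0 0;10 0.1 0 0 0;10 0.1 0 0 0;10 0.1 0 0 0;10 0 0 0 0;10 0 0 0 0"

```text
time: 30.85
tool_pos: [0.5542, 0.2885, 0.0187]
tool_rot: [0.002, -0.018, 1.0, 0.0]
contact_force: [1.1, 0.0, -0.2]
gripper_width: 0.114
```

```bash
python3 st.py
```

```text
30.85 [554.2 288.5  18.7] w 9.8 yaw -177.91 zax [0.2  0.03] F [ 1.1  0.  -0.2] q [ 3.610e-01  2.650e-01  1.755e+00 -1.000e-03  1.118e+00 -1.246e+00]
rack 106.2 -23.8
tray -33.2 539.6
```

Expecting contact with the fence at rack x ≈ 101; continuing in small steps.

>>> drive_tool --commands "10 0.05 0 0 0;10 0.05 0 0 0;10 0.05 0 0 0;10 0.03 0 0 0;10 0 0 0 0;10 0 0 0 0;10 0 0 0 0;10 0 0 0 0"

```text
time: 31.85
tool_pos: [0.5495, 0.2883, 0.019]
tool_rot: [0.002, -0.018, 1.0, 0.0]
contact_force: [5.5, 0.2, -0.5]
gripper_width: 0.112
```

```bash
python3 st.py
```

```text
31.85 [549.5 288.3  19. ] w 9.6 yaw -177.92 zax [0.28 0.04] F [ 5.5  0.2 -0.5] q [ 3.640e-01  2.550e-01  1.767e+00 -1.000e-03  1.115e+00 -1.243e+00]
rack 101.5 -23.8
tray -37.9 539.2
```

>>> drive_tool --commands "10 0.05 0 0 0;10 0.03 0 0 0;10 0 0 0 0;10 0 0 0 0;10 0 0 0 0;10 0 0 0 0;10 0 0 0 0;10 0 0 0 0"

```text
time: 32.85
tool_pos: [0.5496, 0.2885, 0.0201]
tool_rot: [0.005, -0.018, 1.0, 0.001]
contact_force: [10.3, 0.1, -2.8]
gripper_width: 0.116
```

```bash
python3 st.py
```

```text
32.85 [549.6 288.5  20.1] w 9.9 yaw -177.93 zax [0.63 0.11] F [10.3  0.1 -2.8] q [ 0.364  0.251  1.77  -0.002  1.11  -1.241]
rack 101.6 -23.6
tray -37.8 539.4
```

>>> drive_tool --commands "10 -0.2 0 0 0;10 -0.4 0 0 0;10 0 0 -1 0;10 0 0 -1 0;10 0 0 -1 0;10 0 0 -1 0;10 0 -1 -1 0;10 0 -1 0 0"

```text
time: 33.85
tool_pos: [0.5677, 0.229, 0.1722]
tool_rot: [0.004, -0.019, 1.0, 0.001]
contact_force: [-0.2, 0.4, -0.9]
gripper_width: 0.117
```

>>> drive_tool --commands "10 0.5 -0.5 0 0;10 0.5 0 0 0;10 0.5 0 0 0;10 0.5 0 0 0;10 0.5 0 0 0;10 0 0 0 0;10 0 0 0 0;10 0 0 0 0"

```text
time: 34.85
tool_pos: [0.4921, 0.2111, 0.1687]
tool_rot: [0.002, -0.018, 1.0, 0.0]
contact_force: [-0.6, 0.2, 0.2]
gripper_width: 0.116
```

```bash
python3 st.py;python3 - <<'E'
from h import *
c=cam("wrist");im=manip.grab_frame("wrist")[:,:,::-1].copy();cv2.imwrite("pics/w8.png",im)
print(proj(c,[[.49,.28,.05],[.4473,.3089,.044],[.537,.31,.05]]))
b=manip.grab_frame("scene")[:,:,::-1];c=cam("scene");u,v=proj(c,[[.49,.27,.03]])[0].astype(int)
cv2.imwrite("pics/p8.png",np.hstack([cv2.resize(im,(480,300)),cv2.resize(b[v-50:v+50,u-53:u+53],(318,300))]))
E
```

```text
34.85 [492.1 211.1 168.7] w 9.9 yaw -177.92 zax [0.23 0.03] F [-0.6  0.2  0.2] q [ 2.670e-01 -1.180e-01  1.886e+00 -1.000e-03  1.370e+00 -1.340e+00]
rack 41.7 -99.1
tray -90.2 458.5
[[400.62673405 198.88232515]
 [439.83378459 148.04390753]
 [428.54351191 250.95650415]]
```

View pics/p8.png

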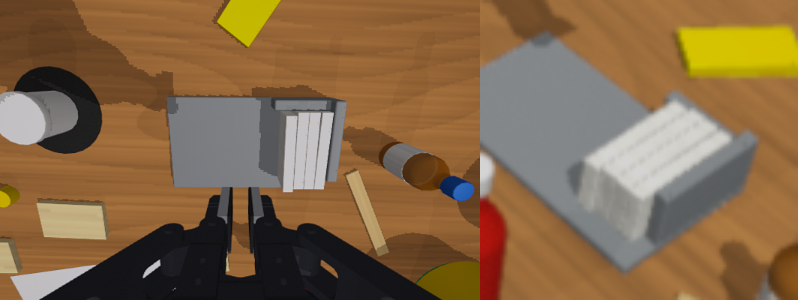

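```bash
python3 - <<'E'
import cv2
a=cv2.imread("pics/w8.png")[120:270,350:470];cv2.imwrite("pics/p8b.png",cv2.resize(a,None,fx=4,fy=4,interpolation=cv2.INTER_CUBIC))
E
```

```text
(no output)
```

View pics/p8b.png

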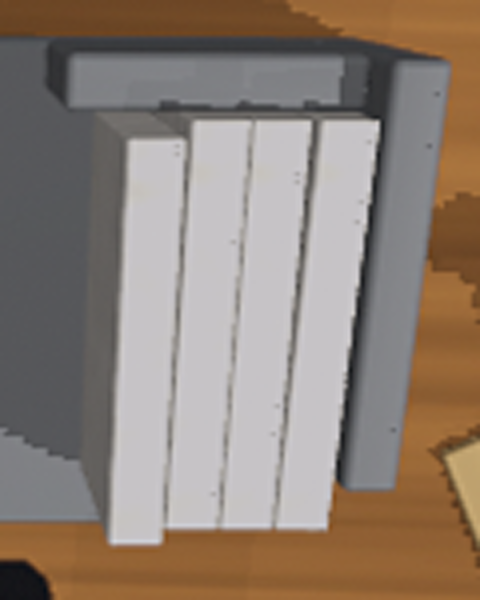

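Panel 4 (leftmost) is still about 3.5 mm proud. I'll push its end again, centred on panels 3–4.

>>> drive_tool --commands "10 -0.9 0.5 0 0;10 -0.9 0.5 0 0;10 -0.9 0.5 0 0;10 0 0.5 0 0;10 0 0 1 0;10 0 0 1 0;10 0 0 1 0;10 0 0 1 0"

```text
time: 35.95
tool_pos: [0.57, 0.2743, 0.0478]
tool_rot: [0.001, -0.018, 1.0, 0.0]
contact_force: [0.3, -0.1, -0.3]
gripper_width: 0.112
```

>>> drive_tool --commands "10 0 0 1 0;10 0.15 0 0 0;10 0.15 0 0 0;10 0.1 0 0 0;10 0.1 0 0 0;10 0.1 0 0 0;10 0.1 0 0 0;10 0 0 0 0"

```text
time: 36.95
tool_pos: [0.5501, 0.2734, 0.019]
tool_rot: [0.002, -0.018, 1.0, 0.0]
contact_force: [-0.0, 0.1, -0.4]
gripper_width: 0.116
```

```bash
python3 st.py
```

```text
36.95 [550.1 273.4  19. ] w 9.9 yaw -177.91 zax [0.23 0.04] F [-0.   0.1 -0.4] q [ 3.400e-01  2.430e-01  1.782e+00 -1.000e-03  1.113e+00 -1.266e+00]
rack 101.6 -38.7
tray -36.3 524.3
```

>>> drive_tool --commands "10 0.05 0 0 0;10 0.03 0 0 0;10 0.03 0 0 0;10 0.03 0 0 0;10 0 0 0 0;10 0 0 0 0;10 0 0 0 0;10 0 0 0 0"

```text
time: 37.95
tool_pos: [0.5501, 0.2735, 0.0207]
tool_rot: [0.007, -0.018, 1.0, 0.001]
contact_force: [10.2, -0.1, -2.6]
gripper_width: 0.12
```

```bash
python3 st.py
```

```text
37.95 [550.1 273.5  20.7] w 10.2 yaw -177.93 zax [0.78 0.13] F [10.2 -0.1 -2.6] q [ 0.341  0.235  1.788 -0.003  1.105 -1.264]
rack 101.7 -38.6
tray -36.3 524.5
```

>>> drive_tool --commands "10 -0.2 0 0 0;10 -0.4 0 0 0;10 0 0 -1 0;10 0 0 -1 0;10 0 0 -1 0;10 0 0 -1 0;10 0.8 -1 0 0;10 0.8 -0.9 0 0"

```text
time: 38.95
tool_pos: [0.5173, 0.2145, 0.1389]
tool_rot: [0.002, -0.018, 1.0, 0.0]
contact_force: [0.0, -1.0, -0.3]
gripper_width: 0.121
```

>>> drive_tool --commands "45 0.8 0 0 10;45 0 0 0 10;45 0 0 0 10;45 0 0 0 10;45 0 0 0 10;45 0 0 0 10;45 0 0 0 10;45 0 0 0 10"

```text
time: 39.95
tool_pos: [0.4934, 0.2141, 0.1381]
tool_rot: [0.001, 0.631, 0.776, 0.001]
contact_force: [0.4, -0.9, -0.2]
gripper_width: 0.524
```

>>> drive_tool --commands "45 0 0 0 10;45 0 0 1 0;45 0 0 1 0;45 0 0 1 0;45 0 0 1 0;45 0 0 0.3 0;45 0 0 0 0;45 0 0 0 0"

```text
time: 40.95
tool_pos: [0.4952, 0.2146, 0.011]
tool_rot: [0.002, 0.694, 0.72, 0.002]
contact_force: [0.9, -0.2, -0.2]
gripper_width: 0.531
```

```bash
python3 st.py
```

```text
40.95 [495.2 214.6  11. ] w 45.3 yaw 92.09 zax [0.34 0.07] F [ 0.9 -0.2 -0.2] q [ 2.710e-01  9.400e-02  1.967e+00 -1.000e-03  1.074e+00  2.350e-01]
rack 44.9 -95.8
tray -87.4 462.1
```

>>> drive_tool --commands "45 0.4 0 0 0;45 0.4 0 0 0;45 0.15 0 0 0;45 0.1 0 0 0;45 0.08 0 0 0;45 0.08 0 0 0;45 0.05 0 0 0;45 0 0 0 0"

```text
time: 41.95
tool_pos: [0.4926, 0.2501, 0.0095]
tool_rot: [0.002, 0.694, 0.72, -0.0]
contact_force: [-1.3, -7.5, 3.4]
gripper_width: 0.529
```

```bash
python3 st.py
```

```text
41.95 [492.6 250.1   9.5] w 45.2 yaw 92.08 zax [ 0.16 -0.2 ] F [-1.3 -7.5  3.4] q [ 0.337  0.128  1.934 -0.005  1.078  0.303]
rack 43.4 -60.2
tray -92.2 497.4
```

>>> drive_tool --commands "45 -0.2 0 0 0;45 -0.4 0 0 0;45 -0.5 0 -1 0;80 0 0 -1 0;80 0 0 -1 0;80 0 0 -1 0;80 0 0 -1 0;80 0 0 0 0"

```text
time: 42.95
tool_pos: [0.4951, 0.2191, 0.1627]
tool_rot: [0.003, 0.694, 0.72, 0.004]
contact_force: [0.5, -0.1, 0.6]
gripper_width: 0.934
```

```bash
python3 st.py;cat > ply.py <<'E'
from h import *
def ply(n,im,c,z=.01):
    out=[]
    for b in blobs(im,(15,40,120),(32,140,255),60):
        r=rect(c,b,z); w,h=sorted(r[2:4])
        out.append(r) if 40<w<75 and 75<h<115 else None
    return out
if __name__=="__main__":
  for n in("scene","side","wrist"):
    c=cam(n);im=manip.grab_frame(n)[:,:,::-1].copy();cv2.imwrite(f"pics/last_{n}.png",im)
    for r in ply(n,im,c): print(n,r)
E
python3 ply.py; python3 - <<'E'
from h import *
c=cam("wrist");im=cv2.imread("pics/last_wrist.png");p=proj(c,[[.49,.285,.05]])[0].astype(int);print(p)
u,v=p;a=im[max(0,v-75):v+75,u-100:u+100];cv2.imwrite("pics/p9.png",cv2.resize(a,None,fx=4,fy=4,interpolation=cv2.INTER_CUBIC))
E
```

```text
42.95 [495.1 219.1 162.7] w 79.8 yaw 92.07 zax [0.55 0.13] F [ 0.5 -0.1  0.6] q [ 0.279 -0.102  1.881 -0.     1.352  0.243]
rack 45.0 -91.3
tray -87.7 466.6
scene [679.1 155.7  64.4 100.5   6.5]
scene [621.9 -20.3 103.5  63.9  88.5]
scene [ 689.1 -164.1   63.   105.7    1.2]
side [677.9 158.6  57.7 101.1   6.9]
side [635.9 -15.3  47.3 103.7  14.2]
side [ 689.6 -161.    59.8  104.5    2.2]
wrist [677.  156.4  56.1  93.6   6.9]
[320 118]
```

View pics/p9.png

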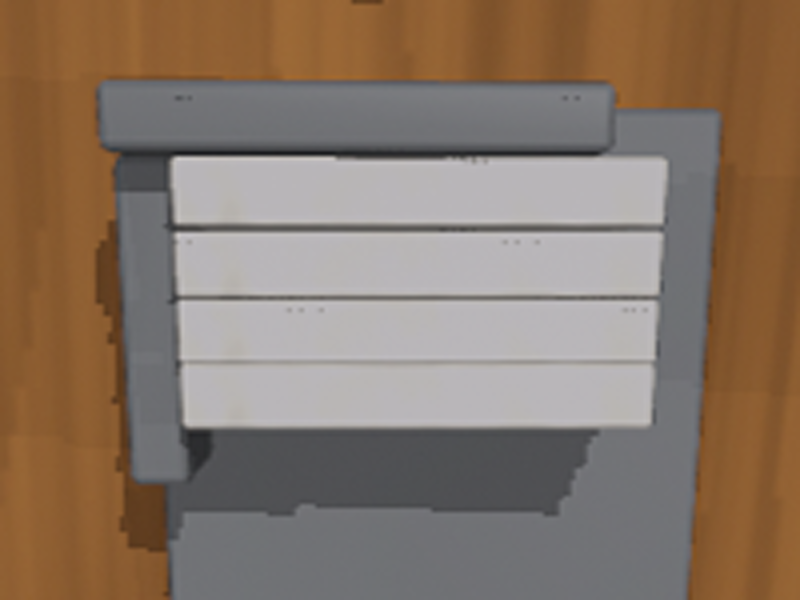

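The row is square: tight to the backstop, tight together and flush with the side fence. Now the plywood, starting with panel A at (677.5, 156.3), yaw 6.9°.

>>> drive_tool --commands "82 -0.4 1 0 0;82 -0.4 1 0 0;82 -0.4 1 0 0;82 -0.4 1 0 0;82 -0.4 1 0 0;82 -0.31 1 0 -4.8;82 0 0 0 0;82 0 0 0 0"

```text
time: 44.1
tool_pos: [0.6744, 0.1563, 0.1582]
tool_rot: [-0.0, 0.664, 0.748, 0.0]
contact_force: [-0.2, -0.3, -0.3]
gripper_width: 0.956
```

```bash
cat > go.py <<'E'
import sys
from h import *
x,y,z,yaw=map(float,sys.argv[1:5])
s=manip.state();p=s["tool_pos"]*1000;M=Rq(s["tool_rot"]).as_matrix();a=np.arctan2(M[1,0],M[0,0])
d=np.array([x,y])-p[:2]
print("tool x,y,z units",((d@[np.cos(a),np.sin(a)])/30).round(2),((d@[np.sin(a),-np.cos(a)])/30).round(2),((p[2]-z)/30).round(2),"turn",round(np.degrees(a)-yaw,1))
E
python3 st.py; python3 go.py 677.5 156.3 0 96.9; python3 - <<'E'
from h import *
from ply import ply
c=cam("wrist");im=manip.grab_frame("wrist")[:,:,::-1].copy();cv2.imwrite("pics/w10.png",im)
for b in blobs(im,(15,40,120),(32,140,255),1500): print(rect(c,b,.01),b.min(0),b.max(0))
E
```

```text
44.1 [674.4 156.3 158.2] w 81.7 yaw 96.85 zax [0.01 0.02] F [-0.2 -0.3 -0.3] q [1.200e-01 2.580e-01 1.509e+00 0.000e+00 1.375e+00 1.000e-03]
rack 222.2 -159.7
tray 95.3 415.5
tool x,y,z units -0.01 0.1 5.27 turn -0.0
[620.8 -22.6  88.8  55.6  89.1] [226 307] [280 375]
[677.2 155.   56.3  89.4   6.9] [292 144] [355 237]
[827.3 318.7  89.3  22.1  34.4] [479   0] [595  57]
```

>>> drive_tool --commands "82 -0.04 0.09 0 0;82 0 0 1 0;82 0 0 1 0;82 0 0 1 0;82 0 0 1 0;82 0 0 0.6 0;82 0 0 0.3 0;82 0 0 0 0"

```text
time: 45.15
tool_pos: [0.679, 0.1555, 0.0132]
tool_rot: [0.001, 0.663, 0.748, 0.001]
contact_force: [-0.5, 0.0, 0.6]
gripper_width: 0.959
```

```bash
python3 st.py; python3 go.py 677.2 155 0 96.9
```

```text
45.15 [679.  155.5  13.2] w 81.9 yaw 96.89 zax [0.2  0.02] F [-0.5  0.   0.6] q [ 0.118  0.418  1.571  0.     1.149 -0.002]
rack 226.8 -160.6
tray 99.9 415.0
tool x,y,z units -0.01 -0.06 0.44 turn -0.0
```

>>> drive_tool --commands "82 0 -0.06 0.3 0;82 0 0 0.1 0;82 0 0 0 0;50 0 0 0 0;50 0 0 0 0;50 0 0 0 0;50 0 0 0 0;50 0 0 0 0"

```text
time: 46.15
tool_pos: [0.6781, 0.1553, 0.0022]
tool_rot: [0.002, 0.663, 0.748, 0.002]
contact_force: [0.5, 0.2, 4.5]
gripper_width: 0.625
```

```bash
python3 st.py
```

```text
46.15 [678.1 155.3   2.2] w 53.4 yaw 96.88 zax [0.31 0.04] F [0.5 0.2 4.5] q [ 0.118  0.429  1.577  0.     1.13  -0.002]
rack 225.9 -160.7
tray 99.1 414.8
```

>>> drive_tool --commands "50 0 0 -0.3 0;50 0 0 -0.5 0;50 0 0 -0.8 0;50 0 0 -1 0;50 0 0 -0.9 0;50 0 0 0 0;50 0 0 0 0;50 0 0 0 0"

```text
time: 47.15
tool_pos: [0.6757, 0.1551, 0.1042]
tool_rot: [0.0, 0.663, 0.748, 0.0]
contact_force: [-0.5, -0.1, -1.1]
gripper_width: 0.624
```

```bash
python3 st.py;python3 - <<'E'
from h import *
c=cam("wrist");im=manip.grab_frame("wrist")[:,:,::-1].copy();cv2.imwrite("pics/w11.png",im)
for b in blobs(im,(15,40,120),(32,140,255),800): print(rect(c,b,.105+.01),b.min(0),b.max(0))
E
```

```text
47.15 [675.7 155.1 104.2] w 53.3 yaw 96.89 zax [0.03 0.01] F [-0.5 -0.1 -1.1] q [ 0.118  0.308  1.542  0.     1.29  -0.002]
rack 223.4 -160.9
tray 96.7 414.4
[672.4 151.5  61.   97.    6.9] [252 184] [385 370]
[750.4 276.1  28.6  12.8  34.4] [526   0] [613  41]
```

View pics/w11.png

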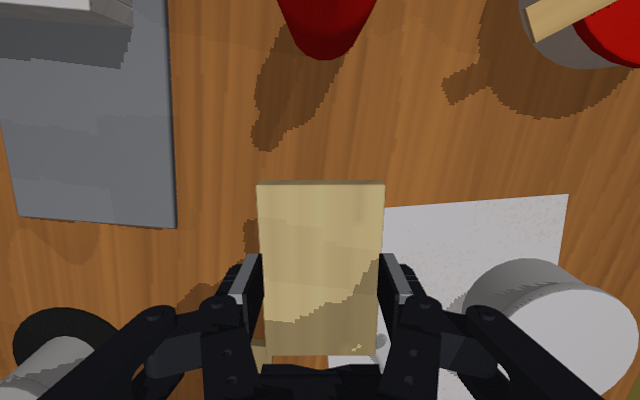

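The panel is held centrally and the force and width agree. Carrying it to the tray.

>>> drive_tool --commands "50 0 0 0 10.6;50 -0.7 -0.3 0 0;50 -1 -0.35 0 0;50 -1 -0.35 0 0;50 -1 -0.35 0 0;50 -1 -0.35 0 0;50 -1 -0.35 0 0;50 -1 -0.35 0 0"

```text
time: 48.2
tool_pos: [0.5909, -0.0415, 0.1046]
tool_rot: [0.0, 0.73, 0.684, 0.001]
contact_force: [-0.2, -0.5, -0.5]
gripper_width: 0.626
```

>>> drive_tool --commands "50 -1 -0.35 0 0;50 -1 -0.35 0 0;50 -1 -0.35 0 0;50 -1 -0.35 0 0;50 -1 -0.35 0 0;50 -0.5 -0.06 0 0;50 0 0 0 0;50 0 0 0 0"

```text
time: 49.2
tool_pos: [0.5274, -0.201, 0.1052]
tool_rot: [0.001, 0.729, 0.684, 0.002]
contact_force: [0.4, -0.2, -0.3]
gripper_width: 0.623
```

```bash
python3 st.py;python3 go.py 525.6 -203.4 10.5 86.3; python3 - <<'E'
from h import *
c=cam("wrist");im=manip.grab_frame("wrist")[:,:,::-1].copy();cv2.imwrite("pics/w12.png",im)
for b in blobs(im,(15,40,120),(32,140,255),800): print(rect(c,b,.105+.01),b.min(0),b.max(0))
E
```

```text
49.2 [ 527.4 -201.   105.2] w 53.2 yaw 86.32 zax [0.2  0.07] F [ 0.4 -0.2 -0.3] q [-0.497  0.02   1.866  0.003  1.254 -0.434]
rack 64.1 -512.2
tray -28.3 49.4
tool x,y,z units -0.08 -0.06 3.16 turn 0.0
[ 526.8 -200.2   88.3   55.    86.3] [256 184] [385 355]
[ 619.  -148.1   31.2   50.2    1.3] [495  83] [584 211]
```

>>> drive_tool --commands "50 -0.08 -0.06 0 0;50 0 0 0.8 0;50 0 0 0.8 0;50 0 0 0.8 0;50 0 0 0.4 0;50 0 0 0.2 0;50 0 0 0.1 0;50 0 0 0 0"

```text
time: 50.25
tool_pos: [0.529, -0.2033, 0.0241]
tool_rot: [0.0, 0.729, 0.685, 0.002]
contact_force: [-22.6, 20.7, 62.3]
gripper_width: 0.627
```

```bash
python3 st.py
```

```text
50.25 [ 529.  -203.3   24.1] w 53.5 yaw 86.43 zax [0.23 0.15] F [-22.6  20.7  62.3] q [-0.5    0.135  1.897  0.005  1.108 -0.44 ]
rack 65.6 -514.5
tray -26.6 47.3
```

Jammed against the fences: the tool drifted +2–3 mm in x on the way down. Raising and recentring with more margin.

>>> drive_tool --commands "50 0 0 -0.6 0;50 0 0 -1 0;50 0 0 -0.7 0;50 0 0 0 0;50 0 0 0 0;50 0 0 0 0;50 0 0 0 0;50 0 0 0 0"

```text
time: 51.25
tool_pos: [0.525, -0.204, 0.0808]
tool_rot: [0.001, 0.73, 0.684, 0.001]
contact_force: [-0.3, -0.1, -0.4]
gripper_width: 0.623
```

```bash
python3 st.py; python3 - <<'E'
from h import *
c=cam("wrist");im=manip.grab_frame("wrist")[:,:,::-1].copy();cv2.imwrite("pics/w13.png",im)
z=manip.state()["tool_pos"][2]
for b in blobs(im,(15,40,120),(32,140,255),800): print(rect(c,b,z+.0078),b.min(0),b.max(0))
E
```

```text
51.25 [ 525.  -204.    80.8] w 53.2 yaw 86.29 zax [0.16 0.06] F [-0.3 -0.1 -0.4] q [-0.504  0.047  1.882  0.002  1.21  -0.44 ]
rack 61.6 -515.1
tray -30.5 46.3
[ 524.2 -209.3   95.4   62.3   86.2] [260 189] [381 368]
[ 629.5 -152.4   35.3   56.8    1.3] [516  75] [619 218]
```

```bash
cat > pnp.py <<'E'
from h import *
import sys
def held(f=None):
    s=manip.state();c=cam("wrist");im=manip.grab_frame("wrist")[:,:,::-1].copy() if f is None else cv2.imread(f)
    p,M=c;K=np.array([[p["fx"],0,p["cx"]],[0,p["fy"],p["cy"]],[0,0,1]])
    b=max((b for b in blobs(im,(15,40,100),(32,140,255),800) if abs(b[:,0].mean()-320)<60),key=len)
    q=cv2.approxPolyDP(cv2.convexHull(b),8,True)[:,0].astype(float);print(q.tolist())
    if len(q)!=4: return
    q=q[np.argsort(q[:,1])];q=np.r_[q[:2][np.argsort(q[:2,0])],q[2:][np.argsort(-q[2:,0])]]
    L=np.array([[-28,45,0],[28,45,0],[28,-45,0],[-28,-45,0]],float)
    ok,r,t=cv2.solvePnP(L,q,K,None);W=M@cv2.Rodrigues(r)[0];C=p["xyz"]*1000+M@t[:,0]
    print("top centre",C.round(1),"tcp",(s["tool_pos"]*1000).round(1),"normal deg",np.degrees(W[:2,2]).round(1),"yaw",np.degrees(np.arctan2(W[1,1],W[0,1])).round(1))
    e=cv2.projectPoints(L,r,t,K,None)[0][:,0]-q;print("reproj",np.abs(e).max().round(1))
held(*sys.argv[1:])
E
python3 pnp.py pics/w13.png; python3 pnp.py
```

```text
[[378.0, 190.0], [381.0, 367.0], [259.0, 367.0], [262.0, 191.0]]
top centre [ 524.  -209.7   83. ] tcp [ 525.1 -204.1   81.1] normal deg [ 0.6 12.9] yaw 86.3
reproj 5.3
[[378.0, 190.0], [381.0, 367.0], [259.0, 367.0], [262.0, 191.0]]
top centre [ 524.  -209.7   83. ] tcp [ 525.1 -204.1   81.1] normal deg [ 0.6 12.9] yaw 86.3
reproj 5.3
```

>>> drive_tool --commands "50 0.2 -0.17 0 0;50 0 0 0.6 0;50 0 0 0.6 0;50 0 0 0.4 0;50 0 0 0.2 0;50 0 0 0 0;50 0 0 0 0;50 0 0 0 0"

```text
time: 52.35
tool_pos: [0.5213, -0.1981, 0.0282]
tool_rot: [0.002, 0.73, 0.684, 0.002]
contact_force: [-0.4, -0.5, -0.6]
gripper_width: 0.627
```

```bash
python3 st.py
```

```text
52.35 [ 521.3 -198.1   28.2] w 53.5 yaw 86.29 zax [ 0.28 -0.01] F [-0.4 -0.5 -0.6] q [-0.498  0.108  1.919  0.002  1.111 -0.434]
rack 58.1 -509.1
tray -34.6 52.0
```

>>> drive_tool --commands "50 0 0 0.15 0;50 0 0 0.15 0;50 0 0 0.1 0;50 0 0 0.1 0;50 0 0 0.05 0;50 0 0 0 0;50 0 0 0 0;50 0 0 0 0"

```text
time: 53.35
tool_pos: [0.5236, -0.2005, 0.0153]
tool_rot: [0.005, 0.73, 0.684, 0.002]
contact_force: [-3.4, -3.6, 16.1]
gripper_width: 0.626
```

```bash
python3 st.py
```

```text
53.35 [ 523.6 -200.5   15.3] w 53.4 yaw 86.3 zax [ 0.49 -0.25] F [-3.4 -3.6 16.1] q [-0.499  0.131  1.918  0.     1.082 -0.434]
rack 60.3 -511.5
tray -32.2 49.8
```

>>> drive_tool --commands "60 0 0 -0.1 0;70 0 0 0 0;80 0 0 0 0;80 0 0 0 0;80 0 0 -0.8 0;80 0 0 -1 0;80 0 0 -1 0;80 0 0 -1 0"

```text
time: 54.35
tool_pos: [0.5201, -0.1976, 0.1284]
tool_rot: [0.001, 0.73, 0.684, 0.001]
contact_force: [0.5, -0.2, -0.2]
gripper_width: 0.937
```

```bash
python3 st.py; python3 - <<'E'
from h import *
c=cam("wrist");im=manip.grab_frame("wrist")[:,:,::-1].copy();cv2.imwrite("pics/w14.png",im)
for b in blobs(im,(15,40,100),(32,140,255),800): print(rect(c,b,.018),b.min(0),b.max(0))
print(proj(c,[[.5525,-.2522,.008]]))
E
```

```text
54.35 [ 520.1 -197.6  128.4] w 80.1 yaw 86.29 zax [0.17 0.05] F [ 0.5 -0.2 -0.2] q [-0.498 -0.026  1.869  0.002  1.296 -0.434]
rack 56.9 -508.5
tray -35.8 52.4
[ 522.3 -203.2   90.6   56.2   86.1] [289 154] [359 259]
[ 683.7 -166.1   55.4   88.     1.3] [489  89] [571 207]
[617.2 -64.4  11.6  54.9  86.3] [409   0] [489  19]
[[360.72111674 255.57175599]]
```

View pics/w14.png

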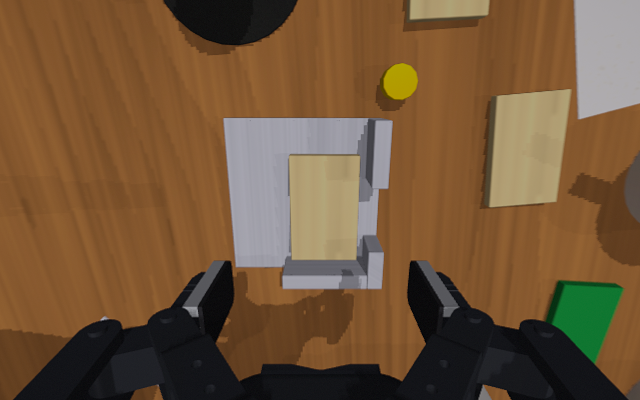

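Panel A lies flat in the tray at tray coordinates (-33, 47). Squaring comes last. Next is panel C.

```bash
python3 - <<'E'
from h import *
c=cam("wrist");im=cv2.imread("pics/w14.png")
for b in blobs(im,(15,40,100),(32,140,255),1800): print(rect(c,b,.01))
E
python3 go.py 690 -164 128 91.3
```

```text
[ 525.6 -209.2   95.4   59.1   86.1]
[ 696.  -170.4   58.7   92.9    1.4]
tool x,y,z units 1.52 5.49 0.18 turn -5.0
```

>>> drive_tool --commands "82 0.3 1 0 0;82 0.3 1 0 0;82 0.3 1 0 0;82 0.3 1 0 0;82 0.25 1 0 0;82 0 0.49 0 -5;82 0 0 0 0;82 0 0 0 0"

```text
time: 55.4
tool_pos: [0.6868, -0.165, 0.1277]
tool_rot: [0.0, 0.7, 0.715, 0.001]
contact_force: [-0.8, -0.7, 0.4]
gripper_width: 0.956
```

```bash
manipw=1; python3 - <<'E'
from h import *
manip.grab_frame("side");s=manip.state()
c=cam("wrist");im=manip.grab_frame("wrist")[:,:,::-1].copy();cv2.imwrite("pics/w15.png",im)
for b in blobs(im,(15,40,100),(32,140,255),1500): print(rect(c,b,.01),b.min(0),b.max(0))
E
python3 st.py; python3 go.py 690 -165 0 91.4
```

```text
[ 863.2 -224.4   22.9  210.    67.1] [408 213] [615 317]
[ 517.5 -206.    95.4   57.7   86.1] [ 86 187] [160 290]
[ 688.  -166.6   56.3   90.3    1.3] [287 148] [357 251]
[620.2 -43.   49.2  56.2  89.1] [192   0] [271  74]
55.5 [ 686.8 -165.1  128.2] w 82.0 yaw 91.23 zax [0.16 0.04] F [-0.1 -0.5  0.4] q [-0.342  0.313  1.495  0.002  1.332 -0.364]
rack 224.5 -481.3
tray 128.4 95.6
tool x,y,z units 0.0 0.11 4.27 turn -0.2
```

>>> drive_tool --commands "82 -0.05 -0.02 0 0;82 0 0 1 0;82 0 0 1 0;82 0 0 1 0;82 0 0 0.7 0;82 0 0 0.3 0;82 0 0 0.2 0;82 0 0 0 0"

```text
time: 56.5
tool_pos: [0.6879, -0.1667, 0.0031]
tool_rot: [0.002, 0.699, 0.715, 0.002]
contact_force: [-0.4, 0.1, 0.6]
gripper_width: 0.962
```

```bash
python3 st.py;python3 go.py 688 -166.6 0 91.3
```

```text
56.5 [ 687.9 -166.7    3.1] w 82.1 yaw 91.28 zax [0.26 0.01] F [-0.4  0.1  0.6] q [-0.343  0.453  1.543  0.002  1.141 -0.367]
rack 225.5 -482.9
tray 129.6 94.1
tool x,y,z units 0.0 0.0 0.1 turn -0.0
```

>>> drive_tool --commands "82 0 0 0.03 0;50 0 0 0 0;50 0 0 0 0;50 0 0 0 0;50 0 0 0 0;50 0 0 0 0;50 0 0 -0.3 0;50 0 0 -0.5 0"

```text
time: 57.5
tool_pos: [0.6862, -0.1661, 0.0247]
tool_rot: [-0.0, 0.699, 0.715, 0.001]
contact_force: [-0.0, -1.4, -0.6]
gripper_width: 0.625
```

>>> drive_tool --commands "50 0 0 -0.8 0;50 0 0 -0.8 0;50 0 0 -0.6 0;50 0 0 0 5;50 0 0 0 0;50 0 0 0 0;50 0 0 0 0;50 0 0 0 0"

```text
time: 58.5
tool_pos: [0.687, -0.1665, 0.0913]
tool_rot: [0.001, 0.73, 0.684, 0.001]
contact_force: [-0.3, 0.2, -1.2]
gripper_width: 0.623
```

```bash
python3 st.py;python3 go.py 519.5 -198 90 86.3; python3 - <<'E'
from h import *
s=manip.state();c=cam("wrist");im=manip.grab_frame("wrist")[:,:,::-1].copy()
for b in blobs(im,(15,40,100),(32,140,255),1500): print(rect(c,b,s["tool_pos"][2]+.008),b.min(0),b.max(0))
E
```

```text
58.5 [ 687.  -166.5   91.3] w 53.2 yaw 86.31 zax [0.17 0.04] F [-0.3  0.2 -1.2] q [-0.344  0.349  1.515  0.002  1.275 -0.28 ]
rack 224.6 -482.7
tray 128.7 94.2
tool x,y,z units -1.41 -5.5 0.04 turn 0.0
[ 790.3 -170.4   14.4  115.    67. ] [426 220] [639 317]
[ 585.9 -159.6   57.6   35.1   86. ] [ 54 218] [147 328]
[ 686.3 -165.5   90.7   55.5   86.4] [256 180] [384 354]
[648.4 -63.   26.5  33.8  88.8] [150   0] [250  77]
```

>>> drive_tool --commands "50 -0.2 -0.7 0 0;50 -0.2 -0.9 0 0;50 -0.2 -0.9 0 0;50 -0.3 -0.9 0 0;50 -0.3 -0.9 0 0;50 -0.3 -0.9 0 0;50 0 -0.2 0 0;50 0 0 0 0"

```text
time: 59.55
tool_pos: [0.5229, -0.2009, 0.0913]
tool_rot: [0.001, 0.73, 0.684, 0.002]
contact_force: [-0.6, -1.1, -0.3]
gripper_width: 0.626
```

>>> drive_tool --commands "50 0 0 0 0;50 0 0 0.6 0;50 0 0 0.6 0;50 0 0 0.4 0;50 0 0 0.2 0;50 0 0 0.1 0;50 0 0 0 0;50 0 0 0 0"

```text
time: 60.55
tool_pos: [0.5232, -0.2012, 0.0347]
tool_rot: [0.002, 0.73, 0.684, 0.002]
contact_force: [-0.5, -0.7, -0.9]
gripper_width: 0.622
```

```bash
python3 st.py
```

```text
60.55 [ 523.2 -201.2   34.7] w 53.1 yaw 86.29 zax [ 0.27 -0.01] F [-0.5 -0.7 -0.9] q [-0.501  0.104  1.909  0.002  1.124 -0.437]
rack 59.9 -512.2
tray -32.5 49.0
```

>>> drive_tool --commands "50 0 0 0.15 0;50 0 0 0.15 0;50 0 0 0.1 0;50 0 0 0.05 0;50 0 0 0 0;50 0 0 0 0;50 0 0 0 0;50 0 0 0 0"

```text
time: 61.55
tool_pos: [0.523, -0.201, 0.021]
tool_rot: [0.001, 0.73, 0.684, 0.002]
contact_force: [-1.8, 0.3, 5.3]
gripper_width: 0.624
```

```bash
python3 st.py
```

```text
61.55 [ 523. -201.   21.] w 53.3 yaw 86.29 zax [0.22 0.02] F [-1.8  0.3  5.3] q [-0.501  0.125  1.914  0.002  1.099 -0.437]
rack 59.7 -512.1
tray -32.7 49.2
```

>>> drive_tool --commands "60 0 0 0 0;70 0 0 0 0;82 0 0 0 0;82 0 0 0 0;82 0 0 -0.8 0;82 0 0 -1 0;82 0 0 -1 0;82 0 0 -0.8 0"

```text
time: 62.55
tool_pos: [0.5227, -0.2012, 0.1299]
tool_rot: [0.002, 0.73, 0.684, 0.002]
contact_force: [0.4, -0.5, -0.3]
gripper_width: 0.96
```

>>> drive_tool --commands "82 0.9 0.4 0 0;82 0.9 0.4 0 0;82 0.9 0.4 0 0;82 0.9 0.4 0 0;82 0.9 0.4 0 0;82 0.9 0.4 0 0;82 0.74 0.4 0 -2.8;82 0 0 0 0"

```text
time: 63.55
tool_pos: [0.6186, -0.0214, 0.1288]
tool_rot: [0.001, 0.712, 0.702, 0.001]
contact_force: [0.1, -0.2, -0.8]
gripper_width: 0.963
```

```bash
python3 - <<'E'
from h import *
manip.grab_frame("side");s=manip.state()
c=cam("wrist");im=manip.grab_frame("wrist")[:,:,::-1].copy();cv2.imwrite("pics/w16.png",im)
for b in blobs(im,(15,40,100),(32,140,255),1500): print(rect(c,b,.01),b.min(0),b.max(0))
E
python3 st.py
```

```text
[620.4 -22.5  90.2  56.3  89.1] [289 146] [358 249]
63.65 [617.9 -22.8 128.7] w 81.4 yaw 89.08 zax [0.17 0.01] F [-0.5 -0.6  0.2] q [-1.570e-01  1.170e-01  1.720e+00  1.000e-03  1.301e+00 -1.420e-01]
rack 160.1 -336.9
tray 50.5 233.1
```

>>> drive_tool --commands "82 0 0.06 0 0;82 0 0 1 0;82 0 0 1 0;82 0 0 1 0;82 0 0 0.7 0;82 0 0 0.3 0;82 0 0 0.2 0;82 0 0 0 0"

```text
time: 64.65
tool_pos: [0.6209, -0.0227, 0.0034]
tool_rot: [0.001, 0.713, 0.701, 0.002]
contact_force: [0.3, -0.7, 0.6]
gripper_width: 0.955
```

```bash
python3 st.py;python3 go.py 620.4 -22.5 2 89.1
```

```text
64.65 [620.9 -22.7   3.4] w 81.5 yaw 89.08 zax [0.25 0.02] F [ 0.3 -0.7  0.6] q [-1.570e-01  2.800e-01  1.768e+00  1.000e-03  1.090e+00 -1.410e-01]
rack 163.1 -336.9
tray 53.4 233.4
tool x,y,z units 0.01 -0.02 0.05 turn -0.0
```

>>> drive_tool --commands "82 0 -0.02 0.04 0;50 0 0 0 0;50 0 0 0 0;50 0 0 0 0;50 0 0 0 0;50 0 0 0 0;50 0 0 -0.3 0;50 0 0 -0.5 0"

```text
time: 65.65
tool_pos: [0.6186, -0.0224, 0.0253]
tool_rot: [0.0, 0.713, 0.701, 0.001]
contact_force: [0.5, -0.1, 0.2]
gripper_width: 0.621
```

>>> drive_tool --commands "50 0 0 -0.8 0;50 0 0 -0.8 0;50 0 0 -0.6 0;50 0 0 -0.2 2.8;50 0 0 0 0;50 0 0 0 0;50 0 0 0 0;50 0 0 0 0"

```text
time: 66.65
tool_pos: [0.6192, -0.0226, 0.0972]
tool_rot: [0.001, 0.73, 0.684, 0.001]
contact_force: [0.1, -0.4, -0.8]
gripper_width: 0.62
```

```bash
python3 - <<'E'
from h import *
s=manip.state();c=cam("wrist");im=manip.grab_frame("wrist")[:,:,::-1].copy()
for b in blobs(im,(15,40,100),(32,140,255),1500): print(rect(c,b,s["tool_pos"][2]+.008),b.min(0),b.max(0))
E
python3 st.py;python3 go.py 523.2 -201.2 31 86.3;
```

```text
[618.6 -21.   90.5  55.5  86.3] [256 179] [384 353]
66.7 [619.3 -22.6  97.3] w 53.2 yaw 86.29 zax [0.16 0.03] F [-0.3  0.3  0.4] q [-1.570e-01  1.540e-01  1.736e+00  1.000e-03  1.248e+00 -9.300e-02]
rack 161.5 -336.7
tray 51.8 233.4
tool x,y,z units -6.15 -2.81 2.21 turn -0.0
```

>>> drive_tool --commands "50 -0.6 -0.3 0 0;50 -1 -0.5 0 0;50 -1 -0.5 0 0;50 -1 -0.5 0 0;50 -1 -0.5 0 0;50 -1 -0.5 0 0;50 -0.55 -0.01 0 0;50 0 0 0 0"

```text
time: 67.7
tool_pos: [0.5234, -0.2024, 0.0975]
tool_rot: [0.001, 0.73, 0.683, 0.002]
contact_force: [0.0, -0.2, -1.2]
gripper_width: 0.625
```

>>> drive_tool --commands "50 0 0 0 0;50 0 0 0.6 0;50 0 0 0.6 0;50 0 0 0.4 0;50 0 0 0.2 0;50 0 0 0.1 0;50 0 0 0 0;50 0 0 0 0"

```text
time: 68.7
tool_pos: [0.5241, -0.2015, 0.041]
tool_rot: [0.002, 0.73, 0.684, 0.002]
contact_force: [0.4, 1.1, -0.5]
gripper_width: 0.62
```

```bash
python3 st.py
```

```text
68.7 [ 524.1 -201.5   41. ] w 52.9 yaw 86.28 zax [ 0.27 -0.  ] F [ 0.4  1.1 -0.5] q [-0.501  0.097  1.905  0.002  1.135 -0.437]
rack 60.7 -512.6
tray -31.6 48.7
```

>>> drive_tool --commands "50 0 0 0.1 0;50 0 0 0.1 0;50 0 0 0.1 0;50 0 0 0.03 0;50 0 0 0 0;50 0 0 0 0;50 0 0 0 0;50 0 0 0 0"

```text
time: 69.7
tool_pos: [0.5238, -0.2013, 0.031]
tool_rot: [0.001, 0.73, 0.684, 0.001]
contact_force: [-2.1, 1.3, 5.4]
gripper_width: 0.624
```

```bash
python3 st.py
```

```text
69.7 [ 523.8 -201.3   31. ] w 53.3 yaw 86.29 zax [0.21 0.02] F [-2.1  1.3  5.4] q [-0.501  0.112  1.908  0.002  1.118 -0.437]
rack 60.4 -512.4
tray -31.9 48.9
```

>>> drive_tool --commands "60 0 0 0 0;70 0 0 0 0;82 0 0 0 0;82 0 0 0 0;82 0 0 -0.6 0;82 0 0 -0.9 0;20 0.9 0 -0.5 0;20 0.9 0 0 0"

```text
time: 70.7
tool_pos: [0.5288, -0.1478, 0.0942]
tool_rot: [0.004, 0.73, 0.684, 0.003]
contact_force: [-0.1, 0.1, -0.2]
gripper_width: 0.558
```

>>> drive_tool --commands "20 0.4 0 0 0;20 0 0 0 0;20 0 0 0.6 0;20 0 0 0.8 0;20 0 0 0.8 0;20 0 0 0.3 0;20 0 0 0 0;20 0 0 0 0"

```text
time: 71.7
tool_pos: [0.5287, -0.1359, 0.0163]
tool_rot: [0.002, 0.73, 0.684, 0.002]
contact_force: [0.6, -0.7, -0.0]
gripper_width: 0.234
```

```bash
python3 st.py
```

```text
71.7 [ 528.7 -135.9   16.3] w 20.0 yaw 86.27 zax [ 0.28 -0.01] F [ 0.6 -0.7 -0. ] q [-0.389  0.1    1.951  0.002  1.086 -0.325]
rack 67.4 -447.1
tray -31.3 114.5
```

>>> drive_tool --commands "20 0 0 0.08 0;20 -0.1 0 0 0;20 -0.1 0 0 0;20 -0.08 0 0 0;20 -0.06 0 0 0;20 -0.06 0 0 0;20 -0.05 0 0 0;20 0 0 0 0"

```text
time: 72.7
tool_pos: [0.5271, -0.149, 0.0131]
tool_rot: [0.001, 0.73, 0.684, 0.001]
contact_force: [-0.5, 0.0, 0.3]
gripper_width: 0.231
```

```bash
python3 st.py
```

```text
72.7 [ 527.1 -149.    13.1] w 19.7 yaw 86.29 zax [0.21 0.02] F [-0.5  0.   0.3] q [-0.412  0.11   1.946  0.002  1.082 -0.348]
rack 65.4 -460.1
tray -32.0 101.4
```

>>> drive_tool --commands "20 -0.05 0 0 0;20 -0.05 0 0 0;20 -0.05 0 0 0;20 0 0 0 0;20 0 0 0 0;20 0 0 0 0;20 0 0 0 0;20 0 0 0 0"

```text
time: 73.7
tool_pos: [0.5271, -0.1493, 0.0131]
tool_rot: [-0.002, 0.73, 0.684, 0.004]
contact_force: [1.7, 15.0, 5.1]
gripper_width: 0.234
```

```bash
python3 st.py
```

```text
73.7 [ 527.1 -149.3   13.1] w 20.0 yaw 86.25 zax [0.2  0.49] F [ 1.7 15.   5.1] q [-0.417  0.112  1.944  0.01   1.086 -0.356]
rack 65.3 -460.5
tray -32.0 101.0
```

>>> drive_tool --commands "20 0.3 0 0 0;20 0.1 0 -0.8 0;45 0 0 -1 0;45 0 0 -1 0;45 0 0 -0.5 0;45 0 0 0 10;45 0 0 0 10;45 0 0 0 10"

```text
time: 74.7
tool_pos: [0.5267, -0.1414, 0.1113]
tool_rot: [0.0, 0.883, 0.469, 0.001]
contact_force: [-0.4, 0.1, -0.6]
gripper_width: 0.525
```

>>> drive_tool --commands "45 0 0 0 10;45 0 0 0 10;45 0 0 0 10;45 0 0 0 10;45 0 0 0 10;45 0 0 0 10;45 -0.9 1 0 0;45 -0.9 1 0 0"

```text
time: 75.7
tool_pos: [0.4684, -0.1981, 0.111]
tool_rot: [-0.0, 0.999, -0.032, 0.001]
contact_force: [-0.0, 0.8, -0.6]
gripper_width: 0.532
```

```bash
python3 - <<'E'
from h import *
manip.grab_frame("side");c=cam("wrist");im=manip.grab_frame("wrist")[:,:,::-1].copy();cv2.imwrite("pics/w17.png",im)
for b in blobs(im,(15,40,100),(32,140,255),800): print(rect(c,b,.038),b.min(0),b.max(0))
E
python3 st.py
```

```text
[ 523.1 -203.9   89.7   55.4   86.2] [250  87] [392 174]
75.8 [ 467.1 -199.3  110.8] w 44.8 yaw -3.9 zax [0.07 0.02] F [-0.   0.7 -1.3] q [-5.500e-01 -1.240e-01  1.993e+00  1.000e-03  1.271e+00  1.088e+00]
rack 3.8 -508.6
tray -88.6 47.2
```

>>> drive_tool --commands "45 0 0.07 0 0;45 0 0 0.9 0;45 0 0 0.9 0;45 0 0 0.9 0;45 0 0 0.5 0;45 0.25 0 0 0;45 0.2 0 0 0;45 0 0 0 0"

```text
time: 76.8
tool_pos: [0.4849, -0.2014, 0.0174]
tool_rot: [0.0, 0.999, -0.032, 0.003]
contact_force: [0.4, -0.3, -0.0]
gripper_width: 0.531
```

>>> drive_tool --commands "45 0.08 0 0 0;45 0.08 0 0 0;45 0.05 0 0 0;45 0.05 0 0 0;45 0 0 0 0;45 0 0 0 0;45 0 0 0 0;45 0 0 0 0"

```text
time: 77.8
tool_pos: [0.4899, -0.2012, 0.0158]
tool_rot: [-0.0, 0.999, -0.032, 0.0]
contact_force: [-5.5, -0.0, 4.0]
gripper_width: 0.529
```

```bash
python3 st.py
```

```text
77.8 [ 489.9 -201.2   15.8] w 45.2 yaw -3.71 zax [0.04 0.05] F [-5.5 -0.   4. ] q [-5.310e-01  6.700e-02  1.987e+00  1.000e-03  1.088e+00  1.104e+00]
rack 26.5 -511.1
tray -65.8 46.9
```

>>> drive_tool --commands "45 -0.3 0 0 0;45 -0.2 0 0.2 0;45 0 0 0 0;45 0.2 0 0 0;45 0.15 0 0 0;45 0.1 0 0 0;45 0.05 0 0 0;45 0 0 0 0"

```text
time: 78.8
tool_pos: [0.4898, -0.2012, 0.0098]
tool_rot: [-0.0, 0.999, -0.032, -0.0]
contact_force: [-7.4, 0.5, 5.6]
gripper_width: 0.527
```

```bash
python3 st.py
```

```text
78.8 [ 489.8 -201.2    9.8] w 45.0 yaw -3.7 zax [-0.01  0.05] F [-7.4  0.5  5.6] q [-5.310e-01  7.800e-02  1.988e+00  1.000e-03  1.077e+00  1.104e+00]
rack 26.5 -511.1
tray -65.8 46.9
```

Contact with all three panels at the same spot. A bit more pressure to seat them.

>>> drive_tool --commands "45 0.05 0 0 0;45 0.05 0 0 0;45 0 0 0 0;45 0 0 0 0;45 0 0 0 0;45 0 0 0 0;45 0 0 0 0;45 0 0 0 0"

```text
time: 79.8
tool_pos: [0.4898, -0.2011, 0.0094]
tool_rot: [-0.001, 0.999, -0.032, -0.004]
contact_force: [-18.8, -0.2, 12.9]
gripper_width: 0.526
```

```bash
python3 st.py
```

```text
79.8 [ 489.8 -201.1    9.4] w 44.9 yaw -3.69 zax [-0.45  0.12] F [-18.8  -0.2  12.9] q [-0.529  0.083  1.983 -0.002  1.083  1.107]
rack 26.4 -511.1
tray -65.9 46.9
```

>>> drive_tool --commands "45 -0.3 0 0 0;45 -0.3 0 0 0;45 -0.2 0 -0.8 0;45 0 0 -1 0;45 0 0 -1 0;45 0 0 -1 0;45 0 0 -1 0;45 0 0 0 0"

```text
time: 80.8
tool_pos: [0.4713, -0.2009, 0.157]
tool_rot: [0.001, 0.999, -0.032, 0.005]
contact_force: [0.2, -0.4, 0.0]
gripper_width: 0.53
```

```bash
python3 - <<'E'
from h import *
manip.grab_frame("side");c=cam("wrist");im=manip.grab_frame("wrist")[:,:,::-1].copy();cv2.imwrite("pics/w18.png",im)
for b in blobs(im,(15,40,100),(32,140,255),800): print(rect(c,b,.038),b.min(0),b.max(0))
p=proj(c,[[.535,-.2,.03]])[0].astype(int);u,v=p
v0=max(0,v-75);a=im[v0:v0+150,u-100:u+100]
cv2.imwrite("pics/p18.png",cv2.resize(a,None,fx=4,fy=4,interpolation=cv2.INTER_CUBIC));print(p)
E
python3 st.py
```

```text
[ 528.1 -204.    89.9   55.6   86.3] [263  90] [381 163]
[316 118]
80.9 [ 469.4 -199.8  153.3] w 45.1 yaw -3.71 zax [0.22 0.03] F [ 0.4 -0.7 -0.6] q [-0.55  -0.167  1.956  0.003  1.349  1.085]
rack 6.1 -509.1
tray -86.4 47.0
```

View pics/p18.png

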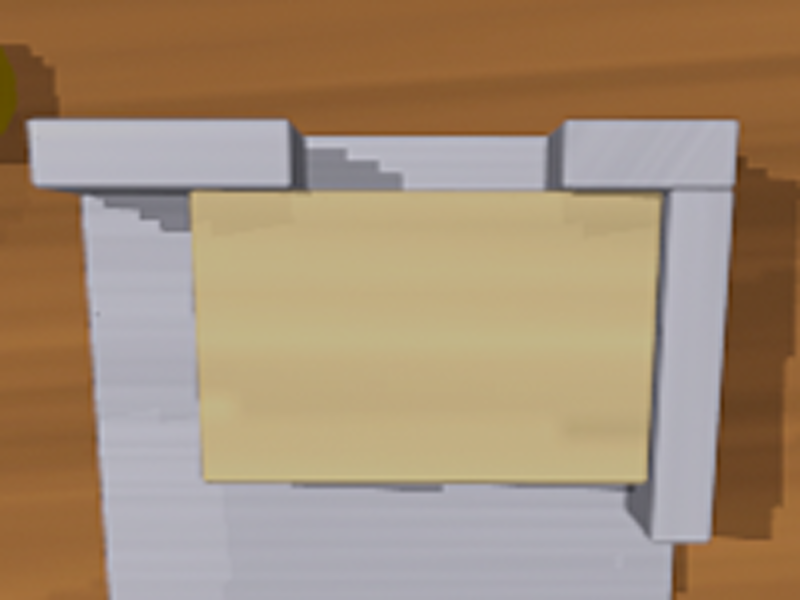

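The stack is flush with the long fence, with perhaps a 1 mm gap at the short fence. I'll repeat the end push to be safe.

>>> drive_tool --commands "20 0 0 0 -10;20 0 0 0 -10;20 0 0 0 -10;20 0 0 0 -10;20 0 0 0 -10;20 0 0 0 -10;20 0 0 0 -10;20 0 0 0 -10"

```text
time: 81.9
tool_pos: [0.4684, -0.1992, 0.1514]
tool_rot: [-0.001, 0.785, 0.62, 0.001]
contact_force: [-1.5, -0.2, -0.5]
gripper_width: 0.233
```

>>> drive_tool --commands "20 0 0 0 -10;20 0.8 0.7 0 0;20 0.8 0.7 0 0;20 0.7 0.5 0 0;20 0 0 1 0;20 0 0 1 0;20 0 0 1 0;20 0 0 0.8 0"

```text
time: 82.9
tool_pos: [0.5292, -0.1338, 0.0363]
tool_rot: [-0.001, 0.73, 0.684, 0.001]
contact_force: [0.8, 0.1, -0.7]
gripper_width: 0.241
```

>>> drive_tool --commands "20 0 0 0.6 0;20 0 0 0.35 0;20 0 0 0 0;20 0 0 0 0;20 0 0 0 0;20 0 0 0 0;20 0 0 0 0;20 0 0 0 0"

```text
time: 83.9
tool_pos: [0.5314, -0.1347, 0.0117]
tool_rot: [0.001, 0.73, 0.684, 0.002]
contact_force: [-0.1, 0.0, 0.4]
gripper_width: 0.231
```

```bash
python3 st.py
```

```text
83.9 [ 531.4 -134.7   11.7] w 19.7 yaw 86.29 zax [0.22 0.02] F [-0.1  0.   0.4] q [-0.385  0.114  1.945  0.002  1.079 -0.321]
rack 70.1 -446.0
tray -28.6 115.9
```

>>> drive_tool --commands "20 -0.2 0 0 0;20 -0.15 0 0 0;20 -0.07 0 0 0;20 -0.05 0 0 0;20 -0.05 0 0 0;20 -0.05 0 0 0;20 -0.05 0 0 0;20 0 0 0 0"

```text
time: 84.9
tool_pos: [0.5303, -0.1495, 0.0116]
tool_rot: [-0.002, 0.73, 0.684, 0.004]
contact_force: [0.2, 13.3, 4.3]
gripper_width: 0.233
```

```bash
python3 st.py
```

```text
84.9 [ 530.3 -149.5   11.6] w 19.9 yaw 86.24 zax [0.2  0.46] F [ 0.2 13.3  4.3] q [-0.414  0.121  1.937  0.01   1.084 -0.353]
rack 68.6 -460.8
tray -28.8 101.0
```

>>> drive_tool --commands "20 0.2 0 0 0;20 0.3 0 0 0;20 0.2 0 -0.8 0;20 0 0 -1 0;20 0 0 -1 0;20 0 0 -1 0;20 0 0 -1 0;20 0 0 -1 0"

```text
time: 85.9
tool_pos: [0.5307, -0.1323, 0.1865]
tool_rot: [0.001, 0.73, 0.684, 0.001]
contact_force: [0.5, 0.3, -0.7]
gripper_width: 0.235
```

>>> drive_tool --commands "20 0 0 -1 0;20 0 0 -1 0;20 0 -1 0 0;20 0 0 0 0;20 0 0 0 0;20 0 0 0 0;20 0 0 0 0;20 0 0 0 0"

```text
time: 86.9
tool_pos: [0.5009, -0.1305, 0.2453]
tool_rot: [0.001, 0.73, 0.684, 0.001]
contact_force: [0.3, 0.3, -0.4]
gripper_width: 0.235
```

```bash
python3 st.py; python3 - <<'E'
from h import *
for n in("scene","side"):
    c=cam(n);im=manip.grab_frame(n)[:,:,::-1].copy();cv2.imwrite(f"pics/fin_{n}.png",im)
    for b in blobs(im,(15,40,120),(32,140,255),60): print(n,rect(c,b,.038))
c=cam("wrist");im=manip.grab_frame("wrist")[:,:,::-1].copy();cv2.imwrite("pics/fin_w.png",im)
for b in blobs(im,(15,40,100),(32,140,255),400): print("wrist",rect(c,b,.038))
a=cv2.imread("pics/fin_scene.png")[90:330,180:520]
cv2.imwrite("pics/fin.png",np.hstack([cv2.resize(a,(425,300)),cv2.resize(im[:, :],(375,300))]))
E
```

```text
86.9 [ 500.9 -130.5  245.3] w 20.0 yaw 86.29 zax [0.18 0.04] F [ 0.3  0.3 -0.4] q [-0.4   -0.218  1.845  0.002  1.512 -0.335]
rack 39.8 -440.8
tray -59.4 118.1
scene [828.6 316.3 165.5  21.   34.1]
scene [619.2 412.6 144.8  18.7  28.5]
scene [ 822.8 -225.8   26.9  177.2   67.1]
scene [ 536.  -189.   125.1   72.    81.9]
scene [-419.7 -610.9  445.6  146.3   85. ]
scene [ 1045.4 -1410.3  1330.8    86.9    89.4]
scene [-344.6 -970.5  540.3  261.4   32.8]
side [585.4 418.6 128.   21.   28.5]
side [853.4 316.6 176.   23.6  35. ]
side [ 529.7 -184.8  126.1   58.    87.7]
side [ 844.2 -228.8   28.1  174.9   68. ]
side [ -409.4 -1077.8    67.5   217.3     9.9]
side [ 1101.7 -1188.7   282.   1022.7    20.8]
wrist [ 527.9 -200.    96.7   56.1   85.9]
wrist [ 818.9 -194.5   20.2  114.5   67.7]
```

View pics/fin.png

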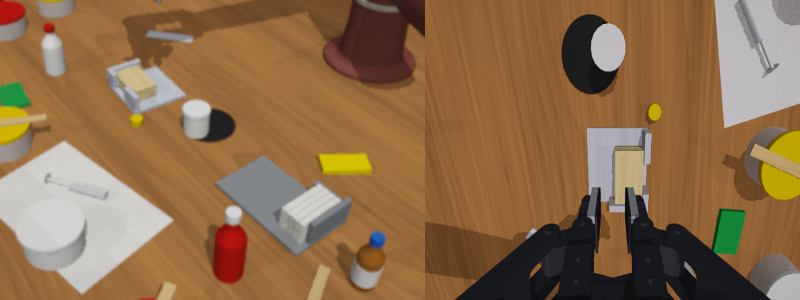

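The row, the stack and the bottles are all fine. The pot, though, has been knocked to the mat's edge, so I'll measure it and put it back.

```bash
python3 - <<'E'
from h import *
c=cam("wrist");im=cv2.imread("pics/fin_w.png")
for b in blobs(im,(0,0,150),(180,40,255),800):
    if b[:,1].mean()<150 and 200<b[:,0].mean()<420: print("lid@.061",rect(c,b,.061),"@.066",rect(c,b,.066),b.min(0),b.max(0))
E
python3 go.py 490 -20 160 86.3
```

```text
lid@.061 [500.9 -17.2  54.   53.3  86.3] @.066 [500.9 -17.7  53.2  52.5  86.3] [284  31] [341  94]
tool x,y,z units 3.65 -0.6 2.85 turn -0.0
```

>>> drive_tool --commands "78 0.8 -0.24 1 0;78 0.8 0 1 0;78 0.8 0 1 0;78 0.8 0 1 0;78 0.57 0 0.7 0;78 0 0 0 0;78 0 0 0 0;78 0 0 0 0"

```text
time: 88.05
tool_pos: [0.5024, -0.0179, 0.1061]
tool_rot: [0.002, 0.73, 0.684, 0.002]
contact_force: [0.0, -0.3, 1.1]
gripper_width: 0.914
```

```bash
python3 st.py; python3 - <<'E'
from h import *
c=cam("wrist");im=manip.grab_frame("wrist")[:,:,::-1].copy();cv2.imwrite("pics/w20.png",im)
hsv=cv2.cvtColor(im,cv2.COLOR_BGR2HSV)
for b in blobs(im,(0,0,140),(180,40,255),1500): print(rect(c,b,.061),b.min(0),b.max(0),cv2.minEnclosingCircle(b))
for b in blobs(im,(0,0,0),(180,255,50),1500): print("mat?",rect(c,b,.003),b.min(0),b.max(0))
E
```

```text
88.05 [502.4 -17.9 106.1] w 78.0 yaw 86.24 zax [ 0.36 -0.01] F [ 0.  -0.3  1.1] q [-1.840e-01 -1.350e-01  2.011e+00  1.000e-03  1.259e+00 -1.190e-01]
rack 44.8 -328.4
tray -65.1 230.6
[ 504.1 -105.5   34.4   88.3   87.5] [268 327] [395 368] ((331.7157287597656, 341.69903564453125), 64.9690170288086)
[502.5 -15.3  59.8  54.5  43.3] [275 175] [361 271] ((317.6370849609375, 223.02142333984375), 48.58270263671875)
[673.6   6.1  38.7 201.6  12.6] [569   0] [639 321] ((604.0, 159.4158935546875), 163.2129364013672)
mat? [ 497.1 -141.4  149.6  593.1   85.8] [ 17 261] [624 399]
mat? [455.6 -14.6 108.6  85.5  65.6] [207 142] [331 270]
```

>>> drive_tool --commands "78 0.03 0 0 0;78 0 0 0.8 0;78 0 0 0.9 0;78 0 0 0.8 0;78 0 0 0.4 0;78 0 0 0.1 0;78 0 0 0 0;78 0 0 0 0"

```text
time: 89.1
tool_pos: [0.5027, -0.0163, 0.0156]
tool_rot: [0.002, 0.73, 0.684, 0.002]
contact_force: [0.7, -0.8, 0.4]
gripper_width: 0.913
```

>>> drive_tool --commands "40 0 0 0 0;40 0 0 0 0;40 0 0 0 0;40 0 0 0 0;40 0 0 0 0;40 0 0 0 0;40 0 0 0 0;40 0 0 0 0"

```text
time: 90.1
tool_pos: [0.5023, -0.0162, 0.0156]
tool_rot: [0.001, 0.73, 0.684, 0.002]
contact_force: [-1.9, 0.9, 5.5]
gripper_width: 0.628
```

```bash
python3 st.py
```

```text
90.1 [502.3 -16.2  15.6] w 53.6 yaw 86.29 zax [0.26 0.02] F [-1.9  0.9  5.5] q [-1.810e-01  3.000e-03  2.054e+00  1.000e-03  1.081e+00 -1.170e-01]
rack 44.8 -326.7
tray -65.3 232.3
```

>>> drive_tool --commands "40 0 0 -0.4 0;40 0 0 -0.6 0;40 -0.07 -0.4 0 0;40 -0.08 -0.4 0 0;40 -0.07 -0.4 0 0;40 0 0 0 0;40 0 0 0.5 0;40 0 0 0.3 0"

```text
time: 91.1
tool_pos: [0.4648, -0.0203, 0.0189]
tool_rot: [0.0, 0.73, 0.684, 0.001]
contact_force: [-0.6, 0.7, -2.3]
gripper_width: 0.628
```

>>> drive_tool --commands "40 0 0 0.15 0;40 0 0 0.05 0;40 0 0 0 0;40 0 0 0 0;40 0 0 0 0;40 0 0 0 0;40 0 0 0 0;40 0 0 0 0"

```text
time: 92.1
tool_pos: [0.4659, -0.0204, 0.0156]
tool_rot: [0.001, 0.73, 0.684, 0.001]
contact_force: [-5.6, 0.5, 10.0]
gripper_width: 0.63
```

```bash
python3 st.py
```

```text
92.1 [465.9 -20.4  15.6] w 53.8 yaw 86.3 zax [0.14 0.03] F [-5.6  0.5 10. ] q [-2.040e-01 -8.500e-02  2.138e+00  1.000e-03  1.086e+00 -1.400e-01]
rack 8.2 -329.7
tray -101.4 225.7
```

>>> drive_tool --commands "40 0 0 -0.03 0;58 0 0 0 0;66 0 0 0 0;78 0 0 0 0;78 0 0 0 0;78 0 0 -0.6 0;78 0 0 -1 0;78 0 0 -1 0"

```text
time: 93.1
tool_pos: [0.4648, -0.0204, 0.0939]
tool_rot: [0.001, 0.73, 0.684, 0.001]
contact_force: [0.8, 0.2, -0.1]
gripper_width: 0.913
```

>>> drive_tool --commands "78 -0.5 0 -1 0;78 -1 0 -1 0;78 -1 0 -1 0;78 0 0 -1 0;78 0 0 -1 0;78 0 0 0 0;78 0 0 0 0;78 0 0 0 0"

```text
time: 94.1
tool_pos: [0.459, -0.0949, 0.2413]
tool_rot: [-0.0, 0.73, 0.684, 0.001]
contact_force: [-0.1, -0.1, -0.1]
gripper_width: 0.915
```

```bash
python3 st.py; python3 - <<'E'
from h import *
c=cam("wrist");im=manip.grab_frame("wrist")[:,:,::-1].copy();cv2.imwrite("pics/fin2_w.png",im)
for b in blobs(im,(0,0,140),(180,40,255),800):
    if b[:,1].mean()<260 and 100<b[:,0].mean()<540: print("white@.061",rect(c,b,.061),b.min(0),b.max(0))
for b in blobs(im,(0,0,0),(180,255,50),1000): print("mat?",rect(c,b,.003),b.min(0),b.max(0))
old={n:cv2.imread(f"pics/{n}1.png") for n in("scene","side")}
for n in old:
    c=cam(n);im=manip.grab_frame(n)[:,:,::-1].copy();cv2.imwrite(f"pics/fin2_{n}.png",im)
    f=cv2.imread(f"pics/fin_{n}.png")
    for k,P in dict(pot_vs_first=(.466,-.02,.03)).items():
        u,v=proj(c,[P])[0].astype(int);print(n,k,np.abs(im[v-25:v+25,u-30:u+30].astype(int)-old[n][v-25:v+25,u-30:u+30]).mean())
    for k,P in dict(stack=(.53,-.2,.03),row=(.49,.285,.03),red=(.663,.282,.07),brown=(.507,.41,.05),white=(.632,-.4,.06)).items():
        u,v=proj(c,[P])[0].astype(int);print(n,k,np.abs(im[v-25:v+25,u-25:u+25].astype(int)-f[v-25:v+25,u-25:u+25]).mean().round(1))
E
```

```text
94.1 [459.  -94.9 241.3] w 78.1 yaw 86.29 zax [0.04 0.09] F [-0.1 -0.1 -0.1] q [-0.364 -0.342  1.951  0.002  1.533 -0.299]
rack -1.0 -404.0
tray -103.5 150.9
white@.061 [ 494.7 -168.6  110.2   95.8   86. ] [314 198] [406 291]
white@.061 [464.8 -21.1  53.9  53.7  86.3] [294  77] [350 136]
mat? [ 443.8 -327.2  232.3  917.6   86.3] [ 17 260] [624 399]
mat? [465.8 -19.4 107.2 107.1  86.3] [275  53] [370 153]
scene pot_vs_first 9.479444444444445
scene stack 3.3
scene row 0.3
scene red 0.7
scene brown 0.5
scene white 0.4
side pot_vs_first 18.73288888888889
side stack 2.4
side row 1.9
side red 2.3
side brown 2.1
side white 3.1
```

```bash
python3 -c "
from plant import manip
print(manip.job_done())"
```

```text
the job is handed in; nothing more can be done
None
```

The job is done and handed in at about 94 s of the 210 s allowed; no verdict was reported.

**Pot:** I stood it on the drip mat first. It was later knocked to the mat's edge, so I put it back at the end. The last check has the lid about 2 mm from the mat centre, round and upright in the wrist camera.

**White row:** All four panels are upright, tight against the backstop and flush with the side fence. Each contact push met a firm stop (7–17 N). One panel was still about 3.5 mm proud after the first end push, so I pushed it again. The close-up afterwards showed the row square, and it was unchanged in the last pictures.

**Plywood:** I found three panels and stacked all three flat in the corner tray. The stack was squared against both fences with 13–19 N, stopping in the same place when repeated. By camera it sat within about 1.5 mm of both fences. That reading was taken before the last end push, which stopped at the same spot as before.

**Bottles and look-alikes:** All three bottles are standing, and the yellow and green look-alikes were left alone.

**What went wrong along the way:**
- Joint 6 reached its limit once and left the tool tilted 3°, which I removed before pushing the row.
- The first panel jammed on the tray fences at about 62 N finger/wrist force, under the 120 N wrist limit. I lifted it and placed it again.
- After the pot was put back, I checked the row, stack and bottles only by comparing images, because the picture viewing allowance was used up.

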